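# Wipe the drying stand and lean the washed mixer rollers on it

## Task

Get the washed mixer rollers up to dry. First wipe the drying stand's grey foot strip with the sprung wiper, in one pass from its left end to its right end (left as the robot sees it), keeping the sole pressed lightly but steadily into its spring all the way, and put the wiper back upright in the middle of its mat. Then lean every roller on the stand, one end on the stand's floor against the front lip and the other end against the clear screen, each square to the screen and clear of the others; leave the bottle, the jar and the carton alone.

Things in the scene. Friction and masses are not known exactly. Their poses are not given: they have to be found in the camera images.
- stand: Fixed white drying stand, 360 mm wide along its y, ends open, room for four rollers 90 mm apart. Origin: centre of its underside; x points from the front lip to the clear screen (roughly away from the robot), y left along the lip, z up. The floor's top is at z = 12 mm. Lip and screen faces are 142 mm apart. A roller leaned home stands at about 54 degrees to the floor, its foot's end centre near x = -56, z = 23 mm, its top's near x = +56 mm.
- lip (a point): Middle of the lip's inner face, at floor level (stand x = -71, z = 12 mm). The lip, the stop for the rollers' feet, is 12 mm thick and 26 mm higher than the floor
- screen (a point): Middle of the screen's near face, at floor level (stand x = +71, z = 12 mm). The upright clear screen, 8 mm thick in an aluminium frame, rises 197 mm above the floor
- strip_left (a point): Point on the stand's floor on the centre line of the grey foot strip (66 by 306 mm, flush with the floor, along the lip): place of the wiper's centre at the strip's left end, sole flush with the end (stand x = -37, y = +120 mm)
- strip_right (a point): The same at the strip's right end (stand x = -37, y = -120 mm)
- wiper: Loose hand wiper, 190 g, heavy below. Origin: centre of the sole's underside, spring at rest; z up. Rubber sole 60 (x) by 66 (y) by 8 mm on a spring, above it a white block of the same plan (z 20 to 32 mm) and an upright grey handle 50 (x) by 26 (y) mm, z 32 to 80 mm, to be gripped across its 26 mm. When wiping, its y lies along the strip, its 60 mm across the strip
- sole (a joint): How far the wiper's sole is pressed up into its spring: 0 at rest to 0.010 m. It starts to give at 2 N and takes 0.7 N more per mm (5.6 N at 5 mm). A steady wipe needs more than 3 N (2 mm) and never more than 30 N
- mat: Thin fixed grey fabric mat, 130 mm (x) by 130 mm (y) by 3 mm, the wiper's place. Origin: centre of its underside
- roller1: Loose roller of the tube mixer, 190 mm long (along its x), about 200 g (may be absent): a grey tube of 28 mm between two black square end blocks 36 by 36 by 15 mm, which keep it from rolling. Origin: its centre, 18 mm above what it lies on. Symmetric: either end may be the foot. Grip it by the tube
- roller2: Loose roller of the tube mixer, 190 mm long (along its x), about 200 g (may be absent): a grey tube of 28 mm between two black square end blocks 36 by 36 by 15 mm, which keep it from rolling. Origin: its centre, 18 mm above what it lies on. Symmetric: either end may be the foot. Grip it by the tube
- roller3: Loose roller of the tube mixer, 190 mm long (along its x), about 200 g (may be absent): a grey tube of 28 mm between two black square end blocks 36 by 36 by 15 mm, which keep it from rolling. Origin: its centre, 18 mm above what it lies on. Symmetric: either end may be the foot. Grip it by the tube
- roller4: Loose roller of the tube mixer, 190 mm long (along its x), about 200 g (may be absent): a grey tube of 28 mm between two black square end blocks 36 by 36 by 15 mm, which keep it from rolling. Origin: its centre, 18 mm above what it lies on. Symmetric: either end may be the foot. Grip it by the tube
- roller1_a (a point): Centre of the end face of roller1 at its own -x end (95 mm from its centre)
- roller1_b (a point): Centre of the end face of roller1 at its own +x end (95 mm from its centre)
- roller2_a (a point): Centre of the end face of roller2 at its own -x end (95 mm from its centre)
- roller2_b (a point): Centre of the end face of roller2 at its own +x end (95 mm from its centre)
- roller3_a (a point): Centre of the end face of roller3 at its own -x end (95 mm from its centre)
- roller3_b (a point): Centre of the end face of roller3 at its own +x end (95 mm from its centre)
- roller4_a (a point): Centre of the end face of roller4 at its own -x end (95 mm from its centre)
- roller4_b (a point): Centre of the end face of roller4 at its own +x end (95 mm from its centre)
- reagent: Loose reagent bottle with green cap, 52 mm across, 120 mm tall; origin under its centre. To be left alone
- jar: Loose jar with yellow lid, 60 mm across, 70 mm tall; origin under its centre. To be left alone
- carton: Loose small carton, 60 by 70 by 70 mm; origin under its centre. To be left alone
Things that resemble listed ones, but are neither listed nor needed, are in the scene too. What is shaped like the wiper but red is not meant.

How it is judged:
By the outcome, as a careful person would: the job done as asked, in the order asked, and still so for the second after the job is handed in, with the robot touching nothing.
Of roller1, roller2, roller3, roller4 only 3 to 4 are there at a start; the rules pass over those that are not, and their reading is None.
At some moment in a run one of wiper, roller1, roller2, roller3, roller4 may be knocked a few centimetres aside while the robot is not near it.
It also fails if it takes over 210 s, if anything falls off the work surface, if the arm or the gripper's body presses on something with over 40 N, if the wrist force passes 120 N, or if a joint passes its speed limit or range.

## Robot

A 7-joint arm with a two-finger parallel gripper is mounted at the origin on the work surface. World frame = base frame: x ahead of the robot, y to its left, z up, the work surface at z = 0. Lengths are in m, angles in rad, forces in N, time in s.
With the tool pointing down it reaches from about 0.35 to 0.9 m from the base axis. Payload 19.9 kg.
Tool frame: the origin (TCP) lies at the very end of the fingers, on their centre line; the grasp point (between the pads) lies 19 mm behind it; z points along the fingers, y is the line along which they close (so a half turn about z gives the same grasp; the last joint's range is limited). The gripper opens to 85 mm and grips with 20 to 120 N. Pads are 22 mm wide; open, the fingers measure 114 mm over their backs; the gripper's body (76 mm by 85 mm) begins 54 mm behind the grasp point. The pads swing forward as they close: fully open they stand 13 mm farther back than shut.
Start: joints at [1.216, 0.417, -0.01, 1.614, 0.005, 1.111, -0.053], TCP at [0.192, -0.595, 0.231] pointing down, gripper open.
Joint ranges: [-2.81, 2.81], [-0.39, 2.02], [-1.27, 1.25], [0.06, 2.57], [-1.19, 4.33], [0.19, 2], [-2.82, 2.82]. Speed limits (rad/s): [1.89, 1.89, 2.39, 2.39, 3.01, 3.01, 3.01].

## Interface

Orientations are given as a unit quaternion [x, y, z, w].
In Python, from cell import arm gives the robot as it stands.
- The arm moves only by the tool apply_moves, never from a script. Its arguments are lists of equal length, an entry for each row: "linear": the shift along the tool's x, y, z scaled (see below), a list of three; "rotation": the turn, a rotation vector about the tool's x, y, z scaled (see below), a list of three; "grip": the opening, from 0 (shut) to 1 (fully open). In form: {"linear": [[tx, ty, tz], ...], "rotation": [[rx, ry, rz], ...], "grip": [grip, ...]}. A call has exactly 8 rows; each row is the pose to reach, as a shift and turn from the pose commanded when the call began, along the tool's axes at that moment; what a row does not reach only later rows make up. The controller multiplies each number of a shift by 0.6 m and each number of a turn by 0.5 rad. A row lasts 1/8 s, in which the tool goes at most 62.5 mm and 10.7 degrees, less where a joint would pass 70% of its speed; a pose out of reach is approached as far as the arm can. A call with a number of a shift or a turn outside -1 to 1 is refused whole. A call with a gripper value outside its range is refused whole. The fingers move at their own pace and stop on an object; "squeeze" is the grip in N (left out, the last holds). Time passes only in rows, so rows that repeat a pose let the fingers close, or fill a call up. It gives the time, the measured TCP pose, the force, the opening and the grip force at its end, in the units of the state.
- arm.get_state(): the state, without advancing time (a new reading comes with each control period).
- arm.get_image(name): name is "scene" or "top" or "wrist"; returns the picture (384x512x3 uint8, blue, green, red); there is no depth.
- arm.camera_params(name): a dict with "vfov" (degrees; the focal length in pixels is half the picture's height over the tangent of half this angle, whatever the lens; pixels are square), "cx", "cy" (the principal point, pixels), "xyz" and "rotation" of the camera in the world. Camera axes: x right, y down, z forward; pixel columns grow to the right and rows downward; lengths in m; the calibration is good to about 2 mm. A picture is of the moment at which its call begins: read the wrist's pose just before it. camera_params takes no time and is no camera call; for the wrist camera it gives the pose at the moment of the call.
- arm.job_done(): hands the job in; it is judged then, once.
The state is a dict: "t": time; "q": joint angles; "dq": joint speeds; "joint_torque": joint torques, N m; "tool_pos": TCP position; "ee_rot": TCP orientation; "wrist_force": force on the tool from outside, world axes, zero at the start; "ft_torque": the same for the moment, N m; "grip_width": finger opening in m; "grip_force": force on a finger pad.
Only numpy, scipy, OpenCV 4.12 (cv2) and the standard library are available. Lean on these libraries where they do the work, as an engineer would, in place of code of your own. Each camera call takes 0.05 s, during which the arm holds its last target. There are 200 camera calls.

## Working session

There is one attempt and no reset: what is moved stays moved. The work goes in short steps, Python scripts to look and compute and a tool call to move; the robot and the scene stay as the last step left them, time stands still between calls to the robot, and variables do not carry over. Pictures are saved under pics/ and viewed, at most 14 in all, crops included, and the job is handed in when it is done.

Besides the shell and the picture viewer there is one more tool, called after ">>>" as name(argument=value, ...), one argument or row to a line, values as JSON. apply_moves: Moves the arm, as the interface text tells. Shifts and turns lie within -1 to 1; 1 stands for 0.6 m of shift or 0.5 rad of turn. Its arguments: {"type":"object","properties":{"linear":{"type":"array","items":{"type":"array","items":{"type":"number"}}},"rotation":{"type":"array","items":{"type":"array","items":{"type":"number"}}},"grip":{"type":"array","items":{"type":"number"}},"squeeze":{"type":"number"}},"required":["linear","rotation","grip"]}

```bash
ls; mkdir -p pics
python3 - <<'E'
from cell import arm
import cv2,json
s=arm.get_state();print({k:s[k] for k in('t','tool_pos','ee_rot','grip_width','wrist_force')})
for n in('scene','top'):
    print(n,arm.camera_params(n))
    cv2.imwrite(f'pics/{n}0.png',cv2.resize(arm.get_image(n),(800,600),interpolation=cv2.INTER_CUBIC))
E
```

```text
pics
{'t': 0.0, 'tool_pos': array([ 0.19219875, -0.59435349,  0.2306608 ]), 'ee_rot': array([ 9.87798334e-01,  1.55737237e-01, -1.34356719e-04, -5.88789385e-04]), 'grip_width': 0.08517361278917994, 'wrist_force': array([-0.36179105,  0.23897461,  0.17958847])}
scene {'vfov': 48.860942086238516, 'cx': 249.81679022653344, 'cy': 190.71917844513416, 'xyz': array([1.09806363, 0.22968167, 1.00213085]), 'rotation': array([ 0.53909518,  0.79172398, -0.23733084, -0.16193702])}
top {'vfov': 55.42568615562635, 'cx': 255.8639734328692, 'cy': 194.61109940478124, 'xyz': array([0.41206439, 0.00544366, 1.17918545]), 'rotation': array([-0.70641121,  0.7066723 , -0.02940824,  0.02706685])}
```

View pics/scene0.png

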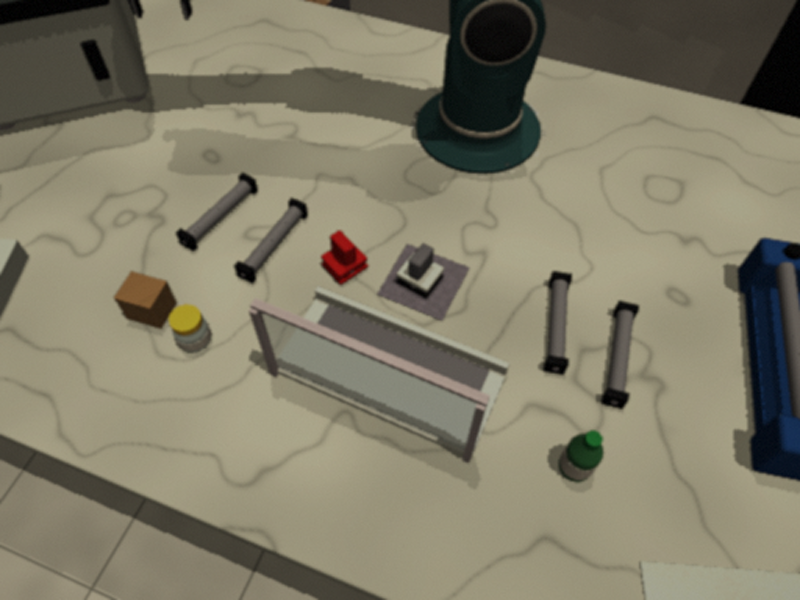

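View pics/top0.png

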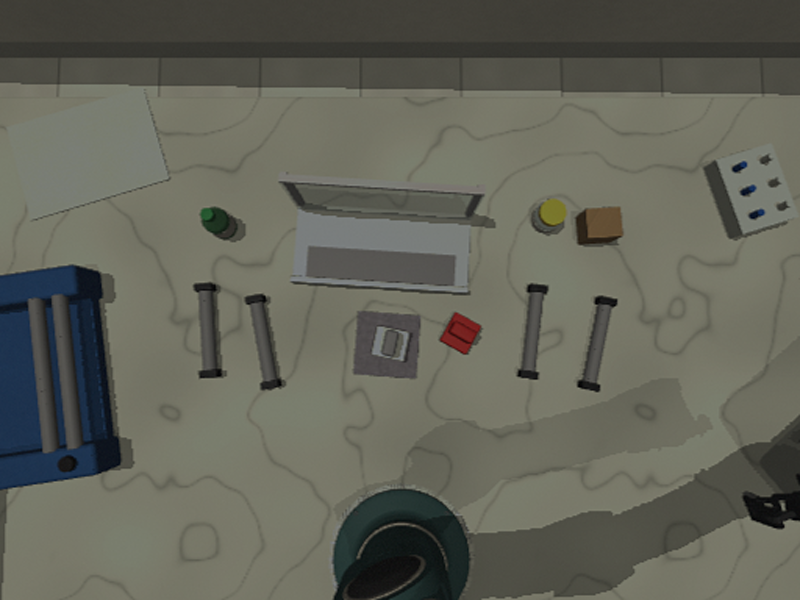

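The scene picture and the top picture show the same layout. There are four rollers (top, 800 px scale): centres near (208,331), (264,342), (533,332) and (597,343). The stand is at (380,240), the mat with the wiper at (390,343), and the red decoy at (461,333).

```bash
cat > h.py <<'E'
from cell import arm
import cv2,numpy as np
from scipy.spatial.transform import Rotation as R
def cam(n):
    c=arm.camera_params(n);f=192/np.tan(np.radians(c['vfov']/2))
    return f,c['cx'],c['cy'],np.array(c['xyz']),R.from_quat(c['rotation'])
def pix(uv,z,c):   # original pixel -> world at height z
    f,cx,cy,p,r=c; d=r.apply([(uv[0]-cx)/f,(uv[1]-cy)/f,1]); return p+d*(z-p[2])/d[2]
def proj(P,c):
    f,cx,cy,p,r=c; d=r.inv().apply(np.array(P)-p); return np.array([f*d[0]/d[2]+cx,f*d[1]/d[2]+cy])
def sc(uv,s,o=(0,0)): return ((uv[0]+.5)/s-.5+o[0],(uv[1]+.5)/s-.5+o[1])
def st():
    s=arm.get_state(); return np.array(s['tool_pos']),R.from_quat(s['ee_rot'])
def go(P,Rt,z=None):
    "print linear/rotation numbers to reach P with rotation Rt from current measured pose"
    p,r=st(); print('lin',np.round(r.inv().apply(np.array(P)-p)/.6,4),'rot',np.round((r.inv()*Rt).as_rotvec()/.5,4))
def down(yaw): # tool y (closing) axis at angle yaw from world y, pointing down
    return R.from_euler('z',yaw)*R.from_quat([1,0,0,0])
E
python3 - <<'E'
from h import *
im=arm.get_image('top'); cv2.imwrite('pics/t1.png',im)
cv2.imwrite('pics/t1c.png',cv2.resize(im[100:250,170:330],None,fx=4,fy=4,interpolation=cv2.INTER_CUBIC))
c=cam('top'); S=800/512
def P(u,v,z): return pix(sc((u,v),S),z,c)
for n,a,b in (('L1',(205,287),(210,374)),('L2',(257,299),(271,384)),('R1',(538,289),(528,374)),('R2',(606,301),(589,385))):
    a=P(*a,.036);b=P(*b,.036);print(n,((a+b)/2).round(3),np.linalg.norm(a-b).round(3),np.degrees(np.arctan2(a[1]-b[1],a[0]-b[0])).round(1))
q=[P(*x,.012) for x in((308,246),(456,254),(454,285),(305,278))];print('strip',np.round(q,3).tolist(),[np.linalg.norm(q[i]-q[i-1]).round(3) for i in range(4)])
q=[P(*x,.003) for x in((358,311),(420,316),(417,378),(353,374))];print('mat',np.mean(q,0).round(3),[np.linalg.norm(q[i]-q[i-1]).round(3) for i in range(4)])
print('handle',P(394,342,.08).round(3))
E
```

```text
L1 [0.452 0.387 0.036] 0.174 4.8
L2 [0.43  0.273 0.036] 0.172 10.4
R1 [ 0.45  -0.265  0.036] 0.172 -7.8
R2 [ 0.426 -0.393  0.036] 0.172 -13.0
strip [[0.627, 0.192, 0.012], [0.61, -0.114, 0.012], [0.545, -0.109, 0.012], [0.56, 0.197, 0.012]] [np.float64(0.067), np.float64(0.306), np.float64(0.065), np.float64(0.307)]
mat [0.423 0.028 0.003] [np.float64(0.13), np.float64(0.128), np.float64(0.127), np.float64(0.131)]
handle [0.428 0.013 0.08 ]
```

View pics/t1c.png

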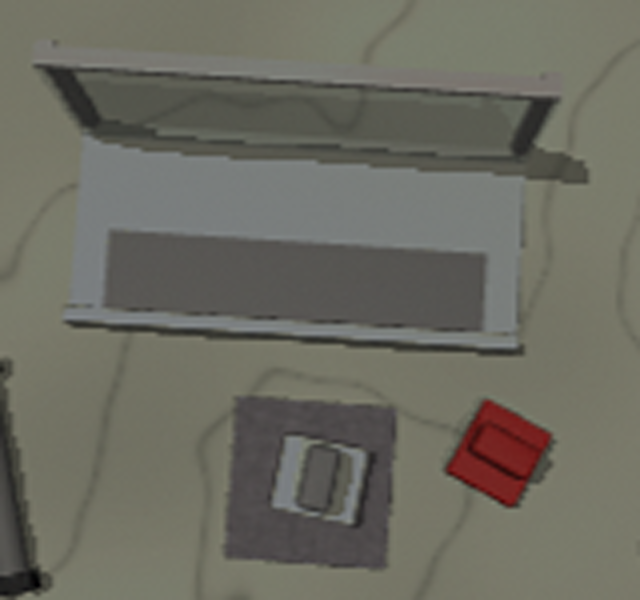

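Run:
```python
from h import *
c=cam('top')
def P(u,v,z): return pix(sc((u,v),4,(170,100)),z,c)
q=[P(*x,.035) for x in((287,434),(371,448),(357,524),(273,510))]
print('block',np.mean(q,0),[np.linalg.norm(q[i]-q[i-1]).round(3) for i in range(4)],np.degrees([np.arctan2(*(q[0]-q[3])[1::-1]),np.arctan2(*(q[1]-q[2])[1::-1])]))
print('handle',P(319,477,.083))
q=[P(*x,.003) for x in((236,396),(396,408),(386,568),(226,555))]
print('mat',np.mean(q,0),np.degrees([np.arctan2(*(q[0]-q[3])[1::-1]),np.arctan2(*(q[1]-q[2])[1::-1])]))
q=[P(*x,.012) for x in((108,230),(486,254),(483,328),(105,306))]
print('strip',np.round(q,4),np.mean(q,0))
l=[P(66,310,.038),P(520,336,.038)];print('lip top inner edge',l)
print(st()[0],R.from_quat(arm.get_state()['ee_rot']).as_matrix().round(3))
go([.43,.012,.20],down(np.radians(-10)))
```

```text
block [0.42614105 0.01959076 0.035     ] [np.float64(0.06), np.float64(0.067), np.float64(0.06), np.float64(0.066)] [-10.28682917 -10.55075923]
handle [0.42698391 0.02124461 0.083     ]
mat [0.42455046 0.02880741 0.003     ] [-3.27881347 -3.75852887]
strip [[ 0.627   0.1927  0.012 ]
 [ 0.6074 -0.1123  0.012 ]
 [ 0.5473 -0.1094  0.012 ]
 [ 0.5652  0.1944  0.012 ]] [0.5867224  0.04136392 0.012     ]
lip top inner edge [array([0.55860048, 0.22075051, 0.038     ]), array([ 0.53801195, -0.1358328 ,  0.038     ])]
[ 0.19224798 -0.59443434  0.23080677] [[ 0.951  0.308 -0.   ]
 [ 0.308 -0.951  0.001]
 [-0.    -0.001 -1.   ]]
lin [ 0.6881 -0.8397  0.0521] rot [-1.800e-03  6.000e-04  9.747e-01]
```

>>> apply_moves(
  linear=[
    [0.1,-0.105,0],
    [0.2,-0.21,0],
    [0.29,-0.315,0],
    [0.38,-0.42,0.01],
    [0.46,-0.525,0.02],
    [0.54,-0.63,0.03],
    [0.62,-0.74,0.04],
    [0.688,-0.84,0.05],
  ],
  rotation=[
    [0,0,0.12],
    [0,0,0.24],
    [0,0,0.36],
    [0,0,0.5],
    [0,0,0.62],
    [0,0,0.75],
    [0,0,0.87],
    [0,0,0.975],
  ],
  grip=[1,1,1,1,1,1,1,1],
)

```text
t: 1.15
tool_pos: [0.3819, -0.1311, 0.2125]
ee_rot: [0.996, -0.088, 0.0, 0.0]
wrist_force: [2.1, -0.5, 0.5]
grip_width: 0.0854
grip_force: 0.0
```

Run:
```python
from h import *
print(st()[0],st()[1].as_matrix().round(3).tolist(),arm.get_state()['t'])
go([.4265,.0205,.20],down(np.radians(-10.3)))
```

```text
[ 0.38190723 -0.13109264  0.21250812] [[0.984, -0.176, 0.0], [-0.176, -0.984, -0.0], [0.001, 0.0, -1.0]] 1.15
lin [ 0.0287 -0.2618  0.0208] rot [ 0.0005 -0.001   0.0062]
```

>>> apply_moves(
  linear=[
    [0.01,-0.09,0.01],
    [0.02,-0.18,0.02],
    [0.028,-0.24,0.02],
    [0.028,-0.24,0.02],
    [0.028,-0.24,0.02],
    [0.028,-0.24,0.02],
    [0.028,-0.24,0.02],
    [0.028,-0.24,0.02],
  ],
  rotation=[
    [0,0,0],
    [0,0,0],
    [0,0,0],
    [0,0,0],
    [0,0,0],
    [0,0,0],
    [0,0,0],
    [0,0,0],
  ],
  grip=[1,1,1,1,1,1,1,1],
)

```text
t: 2.15
tool_pos: [0.4231, 0.0055, 0.2005]
ee_rot: [0.996, -0.088, 0.0, 0.0]
wrist_force: [0.2, -0.2, 0.2]
grip_width: 0.0855
grip_force: 0.0
```

Run:
```python
from h import *
print(st()[0])
c=cam('wrist');im=arm.get_image('wrist');cv2.imwrite('pics/w1.png',im)
print(c[3],c[4].as_matrix().round(2).tolist())
for P in([.4265,.0205,.083],[.4265,.0205,.003]):print(proj(P,c))
go([.4265,.0205,.20],down(np.radians(-10.3)))
```

```text
[0.42313519 0.00551939 0.20051864]
[ 0.50016544 -0.0080608   0.34411253] [[-0.17, -0.94, -0.3], [-0.98, 0.17, 0.05], [0.0, 0.3, -0.95]]
[237.30461783 186.1585169 ]
[241.20403185 165.48258474]
lin [ 0.0012 -0.0254  0.0008] rot [ 0.0001 -0.0001  0.0092]
```

View pics/w1.png

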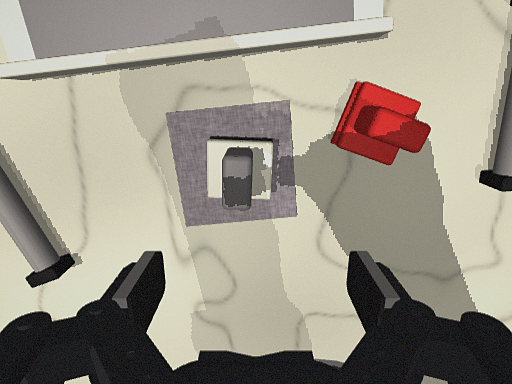

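The wrist view shows the handle's top face centred near (237,184), which agrees with the predicted (237,186). Next I lower the gripper and grip it.

>>> apply_moves(
  linear=[
    [0.0012,-0.0254,0],
    [0.0012,-0.0254,0.08],
    [0.0012,-0.0254,0.16],
    [0.0012,-0.0254,0.23],
    [0.0012,-0.0254,0.26],
    [0.0012,-0.0254,0.26],
    [0.0012,-0.0254,0.26],
    [0.0012,-0.0254,0.26],
  ],
  rotation=[
    [0,0,0.009],
    [0,0,0.009],
    [0,0,0.009],
    [0,0,0.009],
    [0,0,0.009],
    [0,0,0.009],
    [0,0,0.009],
    [0,0,0.009],
  ],
  grip=[1,1,1,1,1,1,0.5,0.3],
  squeeze=60,
)

```text
t: 3.2
tool_pos: [0.4271, 0.0206, 0.0454]
ee_rot: [0.996, -0.09, 0.001, -0.0]
wrist_force: [0.5, 0.2, 0.1]
grip_width: 0.0513
grip_force: 0.0
```

>>> apply_moves(
  linear=[
    [0,0,0],
    [0,0,0],
    [0,0,0],
    [0,0,0],
    [0,0,0],
    [0,0,0],
    [0,0,0],
    [0,0,0],
  ],
  rotation=[
    [0,0,0],
    [0,0,0],
    [0,0,0],
    [0,0,0],
    [0,0,0],
    [0,0,0],
    [0,0,0],
    [0,0,0],
  ],
  grip=[0.1,0.1,0.1,0.1,0.1,0.1,0.1,0.1],
  squeeze=60,
)

```text
t: 4.2
tool_pos: [0.4266, 0.0207, 0.0445]
ee_rot: [0.996, -0.089, 0.0, -0.0]
wrist_force: [2.7, -2.1, 1.9]
grip_width: 0.0255
grip_force: 62.1
```

Run:
```python
from h import *
p,r=st();print(p,r.as_matrix().round(4).tolist(),{k:arm.get_state()[k] for k in('wrist_force','grip_width','grip_force')})
yaw=np.radians(-3.4);Rs=R.from_euler('z',yaw)
C=np.array([.5866,.0414,.012])  # strip centre
for y in(.121,-.121):
    print('strip pt',C+Rs.apply([0,y,0]))
# wiper origin offset in tool
print('tcp-wiper',p-np.array([.4265,.0205,.003]))
L=C+Rs.apply([0,.121,0])
go([p[0],p[1],.17],r); go([L[0],L[1],.17],down(yaw))
```

```text
[0.42655743 0.02074768 0.04446867] [[0.984, -0.1783, 0.0], [-0.1783, -0.984, 0.0001], [0.0, -0.0001, -1.0]] {'wrist_force': array([ 2.73177451, -2.09338004,  1.89836145]), 'grip_width': 0.025464382658591123, 'grip_force': 62.11232900619507}
strip pt [0.59377607 0.16218702 0.012     ]
strip pt [ 0.57942393 -0.07938702  0.012     ]
tcp-wiper [5.74279264e-05 2.47677112e-04 4.14686728e-02]
lin [ 0.     -0.     -0.2092] rot [0. 0. 0.]
lin [ 0.2322 -0.2817 -0.2092] rot [-1.000e-04 -0.000e+00 -2.397e-01]
```

>>> apply_moves(
  linear=[
    [0,0,-0.09],
    [0,0,-0.15],
    [0.07,-0.07,-0.15],
    [0.13,-0.14,-0.15],
    [0.18,-0.21,-0.15],
    [0.2322,-0.2817,-0.15],
    [0.2322,-0.2817,-0.15],
    [0.2322,-0.2817,-0.15],
  ],
  rotation=[
    [0,0,0],
    [0,0,0],
    [0,0,-0.1],
    [0,0,-0.2],
    [0,0,-0.24],
    [0,0,-0.24],
    [0,0,-0.24],
    [0,0,-0.24],
  ],
  grip=[0.1,0.1,0.1,0.1,0.1,0.1,0.1,0.1],
)

```text
t: 5.2
tool_pos: [0.5928, 0.162, 0.1336]
ee_rot: [1.0, -0.029, -0.001, 0.0]
wrist_force: [0.6, -0.3, -1.1]
grip_width: 0.0254
grip_force: 62.8
```

Run:
```python
from h import *
p,r=st();print(p,r.as_matrix().round(4).tolist(),arm.get_state()['wrist_force'])
w=arm.get_image('wrist');t=arm.get_image('top');s=arm.get_image('scene')
b=np.hstack([w[:,:],cv2.resize(t[100:220,170:330],(512,384),interpolation=cv2.INTER_CUBIC)])
cv2.imwrite('pics/w2.png',cv2.resize(b,(800,300)))
cv2.imwrite('pics/w2f.png',w)
c=cam('wrist');print(c[3])
yaw=np.radians(-3.4);Rs=R.from_euler('z',yaw);C=np.array([.5866,.0414,.012])
for n,(x,y,z) in dict(stripLfar=(.033,.153,0),stripLnear=(-.033,.153,0),lipLtop=(-.034,.1386,.026)).items():print(n,proj(C+Rs.apply([x,y,z]),c),proj(C+Rs.apply([x,y,z]),cam('top')))
```

```text
[0.59277808 0.16202905 0.13358573] [[0.9983, -0.0589, -0.0021], [-0.0589, -0.9983, -0.0004], [-0.0021, 0.0005, -1.0]] [ 0.64279992 -0.28870184 -1.07830483]
[0.67139    0.15672582 0.27800716]
stripLfar [215.96949693 147.12877016] [196.80579389 156.61772823]
stripLnear [218.69758102 219.61961702] [195.33336342 176.87933512]
lipLtop [232.68060539 232.82419238] [198.54457692 176.40396835]
```

View pics/w2f.png

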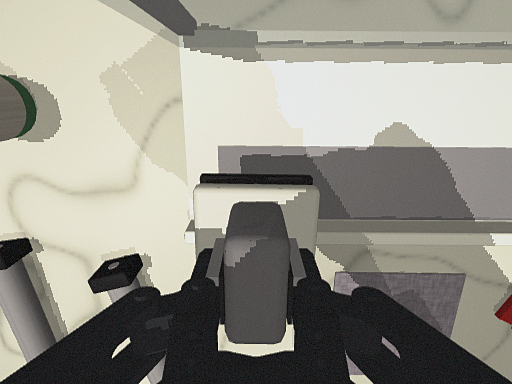

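Run:
```python
from h import *
print(arm.get_state()['wrist_force']);go([.5937,.1620,.056],down(np.radians(-3.4)))
```

```text
[-0.18079493 -0.32459377 -0.63646814]
lin [ 0.0008 -0.0012  0.1307] rot [ 0.001   0.0009 -0.0013]
```

>>> apply_moves(
  linear=[
    [0.0008,-0.001,0.03],
    [0.0008,-0.001,0.06],
    [0.0008,-0.001,0.09],
    [0.0008,-0.001,0.11],
    [0.0008,-0.001,0.125],
    [0.0008,-0.001,0.13],
    [0.0008,-0.001,0.13],
    [0.0008,-0.001,0.13],
  ],
  rotation=[
    [0,0,0],
    [0,0,0],
    [0,0,0],
    [0,0,0],
    [0,0,0],
    [0,0,0],
    [0,0,0],
    [0,0,0],
  ],
  grip=[0.1,0.1,0.1,0.1,0.1,0.1,0.1,0.1],
)

```text
t: 6.35
tool_pos: [0.5945, 0.1629, 0.0569]
ee_rot: [1.0, -0.03, 0.0, -0.0]
wrist_force: [-0.2, -0.3, -1.7]
grip_width: 0.0256
grip_force: 62.9
```

Run:
```python
from h import *
print(st()[0],arm.get_state()['wrist_force'],arm.get_state()['ft_torque']);go([.5937,.1620,.0485],down(np.radians(-3.4)))
```

```text
[0.59452802 0.16289785 0.0569494 ] [-0.24818311 -0.25609895 -1.65636712] [-0.00625473  0.04286136 -0.02294364]
lin [-0.0013  0.0016  0.0141] rot [-0.0005 -0.0013  0.0003]
```

>>> apply_moves(
  linear=[
    [-0.001,0,0.003],
    [-0.001,0,0.006],
    [-0.001,0,0.009],
    [-0.001,0,0.012],
    [-0.001,0,0.0145],
    [-0.001,0,0.0145],
    [-0.001,0,0.0145],
    [-0.001,0,0.0145],
  ],
  rotation=[
    [0,0,0],
    [0,0,0],
    [0,0,0],
    [0,0,0],
    [0,0,0],
    [0,0,0],
    [0,0,0],
    [0,0,0],
  ],
  grip=[0.1,0.1,0.1,0.1,0.1,0.1,0.1,0.1],
)

```text
t: 7.35
tool_pos: [0.5938, 0.163, 0.0479]
ee_rot: [1.0, -0.03, 0.0, -0.0]
wrist_force: [-1.1, 0.3, 5.8]
grip_width: 0.0254
grip_force: 63.7
```

Run:
```python
from h import *
print(st()[0],arm.get_state()['wrist_force']);yaw=np.radians(-3.4);E=np.array([.5866,.0414,0])+R.from_euler('z',yaw).apply([0,-.1225,0])
print(E);go([E[0],E[1],st()[0][2]],down(yaw))
```

```text
[0.59382899 0.16297576 0.0479496 ] [-1.06868604  0.30437247  5.77640458]
[ 0.57933497 -0.08088438  0.        ]
lin [-1.000e-04  4.072e-01 -1.000e-04] rot [-0.0004 -0.0007  0.0004]
```

>>> apply_moves(
  linear=[
    [0,0.005,-0.0015],
    [0,0.015,-0.0015],
    [0,0.03,-0.0015],
    [0,0.045,-0.0015],
    [0,0.06,-0.0015],
    [0,0.075,-0.0015],
    [0,0.09,-0.0015],
    [0,0.105,-0.0015],
  ],
  rotation=[
    [0,0,0],
    [0,0,0],
    [0,0,0],
    [0,0,0],
    [0,0,0],
    [0,0,0],
    [0,0,0],
    [0,0,0],
  ],
  grip=[0.1,0.1,0.1,0.1,0.1,0.1,0.1,0.1],
)

```text
t: 8.35
tool_pos: [0.5903, 0.1009, 0.049]
ee_rot: [1.0, -0.029, 0.001, -0.001]
wrist_force: [-0.1, 5.2, 5.9]
grip_width: 0.0255
grip_force: 63.6
```

Run:
```python
from h import *
print(st()[0],arm.get_state()['wrist_force']);yaw=np.radians(-3.4)
go([.5793,-.0809,st()[0][2]],down(yaw))
```

```text
[0.59029808 0.10086148 0.04903214] [-0.1423275   5.17020405  5.93454213]
lin [-0.0006  0.3035 -0.0005] rot [-0.0032 -0.0021  0.0018]
```

>>> apply_moves(
  linear=[
    [0,0.015,0],
    [0,0.035,0],
    [0,0.055,0],
    [0,0.075,0],
    [0,0.095,0],
    [0,0.115,0],
    [0,0.135,0],
    [0,0.155,0],
  ],
  rotation=[
    [0,0,0],
    [0,0,0],
    [0,0,0],
    [0,0,0],
    [0,0,0],
    [0,0,0],
    [0,0,0],
    [0,0,0],
  ],
  grip=[0.1,0.1,0.1,0.1,0.1,0.1,0.1,0.1],
)

```text
t: 9.35
tool_pos: [0.5848, 0.0078, 0.049]
ee_rot: [1.0, -0.029, 0.001, -0.001]
wrist_force: [0.4, 5.1, 4.8]
grip_width: 0.0255
grip_force: 63.6
```

Run:
```python
from h import *
print(st()[0],arm.get_state()['wrist_force']);yaw=np.radians(-3.4)
go([.5793,-.0809,st()[0][2]],down(yaw))
```

```text
[0.58483978 0.0078286  0.04896601] [0.4192348  5.13514756 4.7832244 ]
lin [-0.0006  0.1482 -0.0002] rot [-0.0027 -0.002   0.0018]
```

>>> apply_moves(
  linear=[
    [0,0.02,0.0003],
    [0,0.04,0.0003],
    [0,0.06,0.0003],
    [0,0.08,0.0003],
    [0,0.1,0.0003],
    [0,0.12,0.0003],
    [0,0.137,0.0003],
    [0,0.147,0.0003],
  ],
  rotation=[
    [0,0,0],
    [0,0,0],
    [0,0,0],
    [0,0,0],
    [0,0,0],
    [0,0,0],
    [0,0,0],
    [0,0,0],
  ],
  grip=[0.1,0.1,0.1,0.1,0.1,0.1,0.1,0.1],
)

```text
t: 10.35
tool_pos: [0.5796, -0.0805, 0.0487]
ee_rot: [1.0, -0.029, 0.0, -0.0]
wrist_force: [-0.1, 5.4, 5.6]
grip_width: 0.0254
grip_force: 63.6
```

Run:
```python
from h import *
print(st()[0],arm.get_state()['wrist_force'],arm.get_state()['t']);yaw=np.radians(-3.4)
go([.5793,-.0809,st()[0][2]],down(yaw))
c=cam('wrist');w=arm.get_image('wrist');cv2.imwrite('pics/w3.png',w)
Rs=R.from_euler('z',yaw);C=np.array([.5866,.0414,.012])
print(proj(C+Rs.apply([.033,-.153,0]),c),proj(C+Rs.apply([-.033,-.153,0]),c))
```

```text
[ 0.57964344 -0.08049576  0.04873597] [-0.09894799  5.41609716  5.64781291] 10.35
lin [-0.0005  0.0007 -0.    ] rot [-0.002  -0.0018  0.0009]
[307.94117833 173.12070463] [302.65734755 271.76851548]
```

View pics/w3.png

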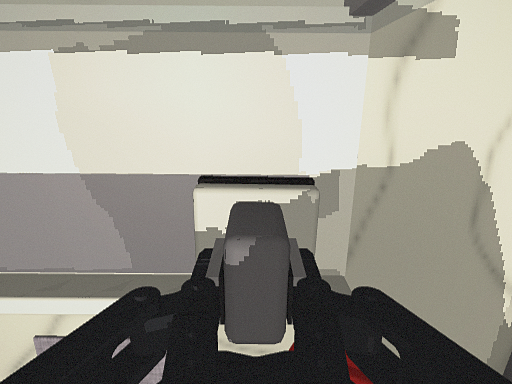

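The strip's right end is fully hidden under the sole. Its far edge is at row 174, and the sole's is at row 177. So the wipe is complete, and I return the wiper to the mat.

Run:
```python
from h import *
go([.4246,.0288,.13],down(np.radians(-3.5)))
```

```text
lin [-0.2686 -0.1678 -0.1356] rot [-0.0013 -0.0016  0.0033]
```

>>> apply_moves(
  linear=[
    [0,0,-0.06],
    [0,0,-0.13],
    [-0.06,-0.04,-0.14],
    [-0.12,-0.08,-0.14],
    [-0.18,-0.12,-0.14],
    [-0.23,-0.15,-0.14],
    [-0.2686,-0.1675,-0.13],
    [-0.2686,-0.1675,-0.11],
  ],
  rotation=[
    [0,0,0],
    [0,0,0],
    [0,0,0],
    [0,0,0],
    [0,0,0],
    [0,0,0],
    [0,0,0],
    [0,0,0],
  ],
  grip=[0.1,0.1,0.1,0.1,0.1,0.1,0.1,0.1],
)

```text
t: 11.4
tool_pos: [0.4234, 0.0293, 0.1144]
ee_rot: [1.0, -0.029, 0.0, 0.0]
wrist_force: [0.0, -0.6, -1.6]
grip_width: 0.0255
grip_force: 63.3
```

Run:
```python
from h import *
print(st()[0])
go([.4246,.0288,.0445],down(np.radians(-3.5)))
```

```text
[0.42335577 0.02929742 0.11442601]
lin [0.0021 0.0006 0.1165] rot [ 0.0014 -0.0009  0.0064]
```

>>> apply_moves(
  linear=[
    [0.001,0.0006,0.04],
    [0.001,0.0006,0.08],
    [0.001,0.0006,0.1],
    [0.001,0.0006,0.11],
    [0.001,0.0006,0.116],
    [0.001,0.0006,0.117],
    [0.001,0.0006,0.117],
    [0.001,0.0006,0.117],
  ],
  rotation=[
    [0,0,0],
    [0,0,0],
    [0,0,0],
    [0,0,0],
    [0,0,0],
    [0,0,0],
    [0,0,0],
    [0,0,0],
  ],
  grip=[0.1,0.1,0.1,0.1,0.1,0.1,0.1,0.1],
)

```text
t: 12.4
tool_pos: [0.4251, 0.0285, 0.0446]
ee_rot: [1.0, -0.03, 0.0, -0.0]
wrist_force: [-0.1, 0.6, 1.7]
grip_width: 0.0252
grip_force: 63.8
```

Run:
```python
from h import *
print(st()[0],arm.get_state()['wrist_force'])
```

```text
[0.42509544 0.02853587 0.04462048] [-0.06430375  0.58193632  1.69628405]
```

>>> apply_moves(
  linear=[
    [0,0,0],
    [0,0,0],
    [0,0,0],
    [0,0,0],
    [0,0,-0.06],
    [0,0,-0.14],
    [0,0,-0.22],
    [0,0,-0.26],
  ],
  rotation=[
    [0,0,0],
    [0,0,0],
    [0,0,0],
    [0,0,0],
    [0,0,0],
    [0,0,0],
    [0,0,0],
    [0,0,0],
  ],
  grip=[0.6,0.9,0.9,0.9,0.9,0.9,0.9,0.9],
)

```text
t: 13.4
tool_pos: [0.4254, 0.0286, 0.2026]
ee_rot: [1.0, -0.03, 0.001, 0.0]
wrist_force: [-1.6, -0.4, -0.8]
grip_width: 0.0773
grip_force: 0.0
```

```bash
cat >> h.py <<'E'
def rollers(im,c):
    "dark blobs (end blocks) in the top view, as world points at block-top height"
    m=(im.max(2)<45).astype(np.uint8); n,l,s,ce=cv2.connectedComponentsWithStats(m)
    return [(ce[i].round(1).tolist(),int(s[i,4]),pix(ce[i],.03,c).round(3).tolist()) for i in range(1,n) if 15<s[i,4]<250 and 170<ce[i][1]<260]
E
python3 - <<'E'
from h import *
im=arm.get_image('top');cv2.imwrite('pics/t2.png',im)
for b in rollers(im,cam('top')):print(b)
cv2.imwrite('pics/t2c.png',cv2.resize(im[100:290,100:420],(800,475),interpolation=cv2.INTER_CUBIC))
print(st()[0])
E
```

```text
([131.6, 183.8], 63, [0.538, 0.394, 0.03])
([257.9, 185.0], 35, [0.535, -0.005, 0.03])
([343.5, 184.4], 56, [0.536, -0.276, 0.03])
([163.6, 191.2], 54, [0.515, 0.293, 0.03])
([32.2, 234.4], 159, [0.38, 0.7, 0.03])
([273.7, 211.2], 143, [0.452, -0.054, 0.03])
([387.2, 192.5], 62, [0.511, -0.413, 0.03])
([8.5, 196.1], 64, [0.5, 0.78, 0.03])
([207.2, 222.9], 59, [0.415, 0.154, 0.03])
([53.9, 229.7], 16, [0.394, 0.633, 0.03])
([223.5, 235.8], 19, [0.375, 0.103, 0.03])
([134.7, 238.7], 69, [0.366, 0.38, 0.03])
([337.5, 239.2], 58, [0.364, -0.254, 0.03])
([173.4, 245.4], 60, [0.345, 0.259, 0.03])
([376.5, 246.4], 66, [0.342, -0.375, 0.03])
[0.42623215 0.0286986  0.2043545 ]
```

View pics/t2c.png

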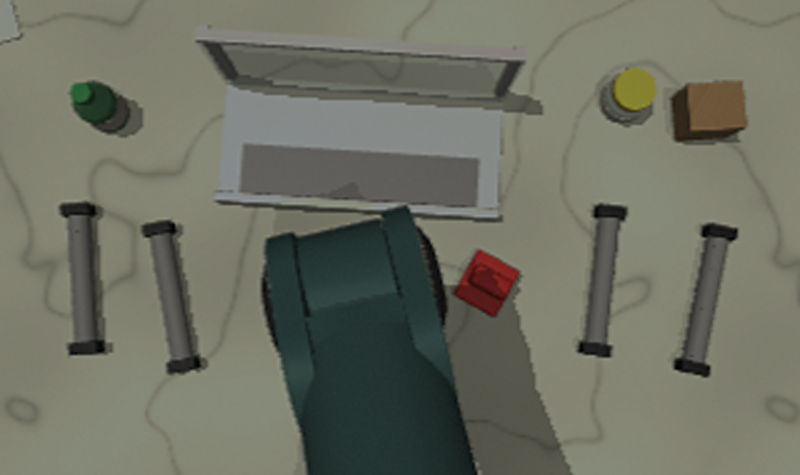

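The top view shows all four rollers unmoved and the wiper hidden under the arm. I start with L2.

```bash
cat >> h.py <<'E'
YS=np.radians(-3.4);RS=R.from_euler('z',YS);O=np.array([.5866,.0414,0])+RS.apply([.037,0,0]) # stand origin
def lean(th): return R.from_euler('z',YS)*R.from_euler('y',-np.radians(th))*R.from_quat([1,0,0,0])
def tcp(xf,zf,y,th,g=.019,a=.095):
    "TCP for foot end centre at stand (xf,zf), slot y, tilt th; a = grip distance from the foot end"
    t=np.radians(th);u=np.array([np.cos(t),0,np.sin(t)]);v=np.array([np.sin(t),0,-np.cos(t)])
    return O+RS.apply(np.array([xf,y,zf])+a*u+g*v)
E
python3 - <<'E'
from h import *
go([.430,.275,.12],down(np.radians(10.8)))
print(O,tcp(-.056,.023,.045,54))
E
```

```text
lin [-0.0186 -0.4102  0.1403] rot [ 0.0019 -0.0091 -0.4953]
[0.62353487 0.03920566 0.        ] [0.64138781 0.08322435 0.08868869]
```

>>> apply_moves(
  linear=[
    [0,-0.1,0],
    [0,-0.2,0],
    [-0.01,-0.3,0.02],
    [-0.0186,-0.4,0.08],
    [-0.0186,-0.41,0.14],
    [-0.0186,-0.41,0.14],
    [-0.0186,-0.41,0.14],
    [-0.0186,-0.41,0.14],
  ],
  rotation=[
    [0,0,-0.15],
    [0,0,-0.3],
    [0,0,-0.45],
    [0,-0.005,-0.495],
    [0,-0.005,-0.495],
    [0,-0.005,-0.495],
    [0,-0.005,-0.495],
    [0,-0.005,-0.495],
  ],
  grip=[1,1,1,1,1,1,1,1],
)

```text
t: 14.45
tool_pos: [0.4292, 0.2742, 0.1177]
ee_rot: [0.996, 0.093, -0.0, -0.0]
wrist_force: [-0.5, 0.1, 0.3]
grip_width: 0.0856
grip_force: 0.0
```

Run:
```python
from h import *
print(st()[0],st()[1].as_matrix().round(3).tolist())
c=cam('wrist');cv2.imwrite('pics/w4.png',arm.get_image('wrist'))
for P in([.515,.293,.036],[.345,.259,.036],[.430,.276,.032]):print(proj(P,c))
go([.430,.275,.003],down(np.radians(10.8)))
```

```text
[0.42924386 0.27416333 0.11774645] [[0.983, 0.186, -0.0], [0.186, -0.983, 0.0], [-0.0, -0.0, -1.0]]
[251.30235103  76.40420672]
[254.0739993  297.14564068]
[252.87840811 197.33746529]
lin [ 0.0017 -0.001   0.191 ] rot [-0.0006  0.0009 -0.0035]
```

View pics/w4.png

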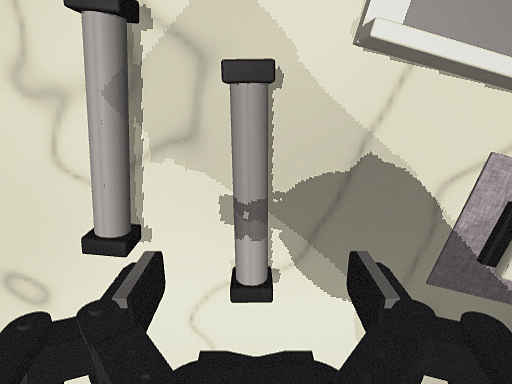

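The wrist view shows the roller's block tops at (248,70) and (251,293). That puts the roller about 4 mm farther ahead and 2 mm further left than I had it. I correct for that and grip.

>>> apply_moves(
  linear=[
    [0.0085,-0.002,0.05],
    [0.0085,-0.002,0.1],
    [0.0085,-0.002,0.15],
    [0.0085,-0.002,0.18],
    [0.0085,-0.002,0.19],
    [0.0085,-0.002,0.19],
    [0.0085,-0.002,0.19],
    [0.0085,-0.002,0.19],
  ],
  rotation=[
    [0,0,-0.015],
    [0,0,-0.015],
    [0,0,-0.015],
    [0,0,-0.015],
    [0,0,-0.015],
    [0,0,-0.015],
    [0,0,-0.015],
    [0,0,-0.015],
  ],
  grip=[1,1,1,1,1,0.7,0.4,0.2],
)

```text
t: 15.5
tool_pos: [0.4331, 0.277, 0.0029]
ee_rot: [0.995, 0.098, -0.001, -0.0]
wrist_force: [-2.8, 8.7, 9.9]
grip_width: 0.0323
grip_force: 7.5
```

>>> apply_moves(
  linear=[
    [0,0,0],
    [0,0,0],
    [0,0,0],
    [0,0,0],
    [0,0,-0.03],
    [0,0,-0.09],
    [0,0,-0.16],
    [0,0,-0.24],
  ],
  rotation=[
    [0,0,0],
    [0,0,0],
    [0,0,0],
    [0,0,0],
    [0,0,0],
    [0,0,0],
    [0,0,0],
    [0,0,0],
  ],
  grip=[0.1,0.1,0.1,0.1,0.1,0.1,0.1,0.1],
  squeeze=60,
)

```text
t: 16.5
tool_pos: [0.4326, 0.2767, 0.1483]
ee_rot: [0.995, 0.098, -0.002, -0.0]
wrist_force: [0.7, 0.2, -2.3]
grip_width: 0.0268
grip_force: 59.6
```

Run:
```python
from h import *
p,r=st();print(p,arm.get_state()['wrist_force'],arm.get_state()['q'].round(3))
# hover: pitched 62, foot 90 mm above floor, 30 mm nearer
P=tcp(-.055,.090,.045,60);print(P);go(P,lean(60))
P=tcp(-.056,.025,.045,60);print(P);go(P,lean(60))
```

```text
[0.43260319 0.27669725 0.1483065 ] [ 0.68135345  0.1588222  -2.33668302] [ 0.007  0.426 -0.774  1.944  0.369  0.92  -2.326]
[0.63514238 0.0835954  0.16277241]
lin [ 0.2683  0.3815 -0.0251] rot [-0.2675  2.0888  0.4636]
[0.63414414 0.0836547  0.09777241]
lin [0.267  0.3811 0.0833] rot [-0.2675  2.0888  0.4636]
```

Run:
```python
from h import *
go([.52,.08,.27],down(YS))
```

```text
lin [ 0.0783  0.3499 -0.2032] rot [1.000e-04 6.300e-03 5.111e-01]
```

>>> apply_moves(
  linear=[
    [0,0,-0.1],
    [0,0.05,-0.2],
    [0.01,0.15,-0.2],
    [0.03,0.25,-0.2],
    [0.06,0.32,-0.2],
    [0.078,0.35,-0.2],
    [0.078,0.35,-0.2],
    [0.078,0.35,-0.2],
  ],
  rotation=[
    [0,0,0],
    [0,0,0.1],
    [0,0,0.25],
    [0,0,0.4],
    [0,0,0.51],
    [0,0,0.51],
    [0,0,0.51],
    [0,0,0.51],
  ],
  grip=[0.1,0.1,0.1,0.1,0.1,0.1,0.1,0.1],
)

```text
t: 17.5
tool_pos: [0.5195, 0.0814, 0.2664]
ee_rot: [1.0, -0.028, -0.001, -0.0]
wrist_force: [-0.5, 0.0, -1.8]
grip_width: 0.0272
grip_force: 59.8
```

>>> apply_moves(
  linear=[
    [0,0,0],
    [0,0,0],
    [0,0,0],
    [0,0,0],
    [0,0,0],
    [0,0,0],
    [0,0,0],
    [0,0,0],
  ],
  rotation=[
    [0,0.15,0],
    [0,0.3,0],
    [0,0.45,0],
    [0,0.6,0],
    [0,0.75,0],
    [0,0.9,0],
    [0,1,0],
    [0,1,0],
  ],
  grip=[0.1,0.1,0.1,0.1,0.1,0.1,0.1,0.1],
)

```text
t: 18.5
tool_pos: [0.5191, 0.0811, 0.266]
ee_rot: [0.969, -0.027, 0.246, 0.008]
wrist_force: [0.4, -0.1, -1.3]
grip_width: 0.0273
grip_force: 59.8
```

Run:
```python
from h import *
p,r=st();print(p,arm.get_state()['q'].round(3))
P=tcp(-.055,.090,.045,60);print(P);go(P,lean(60))
```

```text
[0.51907005 0.0811105  0.26603127] [ 0.409 -0.008 -0.713  2.149  0.319  0.552 -2.168]
[0.63514238 0.0835954  0.16277241]
lin [ 0.0875 -0.0154  0.2432] rot [-0.0014  1.1001  0.0054]
```

>>> apply_moves(
  linear=[
    [0,0,0.02],
    [0.01,0,0.05],
    [0.02,0,0.08],
    [0.03,-0.005,0.11],
    [0.04,-0.01,0.13],
    [0.05,-0.0154,0.15],
    [0.05,-0.0154,0.15],
    [0.05,-0.0154,0.15],
  ],
  rotation=[
    [0,0.15,0],
    [0,0.3,0],
    [0,0.45,0],
    [0,0.6,0],
    [0,0.75,0],
    [0,0.9,0],
    [0,1,0],
    [0,1,0],
  ],
  grip=[0.1,0.1,0.1,0.1,0.1,0.1,0.1,0.1],
)

```text
t: 19.5
tool_pos: [0.5681, 0.0779, 0.2242]
ee_rot: [0.944, -0.035, 0.328, 0.011]
wrist_force: [-0.3, -0.1, -2.4]
grip_width: 0.0272
grip_force: 59.9
```

Run:
```python
from h import *
p,r=st();print(p,arm.get_state()['q'].round(3),arm.get_state()['wrist_force'])
P=tcp(-.055,.090,.045,60);print(P);go(P,lean(60))
a=arm.get_image('scene');cv2.imwrite('pics/s3.png',cv2.resize(a[100:350,80:413],(800,600),interpolation=cv2.INTER_CUBIC))
```

```text
[0.56813159 0.07793577 0.22421385] [-0.61   0.09   0.31   2.246  0.859  0.272 -2.728] [-0.34263399 -0.06498265 -2.36432728]
[0.63514238 0.0835954  0.16277241]
lin [ 0.0234 -0.0173  0.149 ] rot [ 0.0171  0.7582 -0.0214]
```

View pics/s3.png

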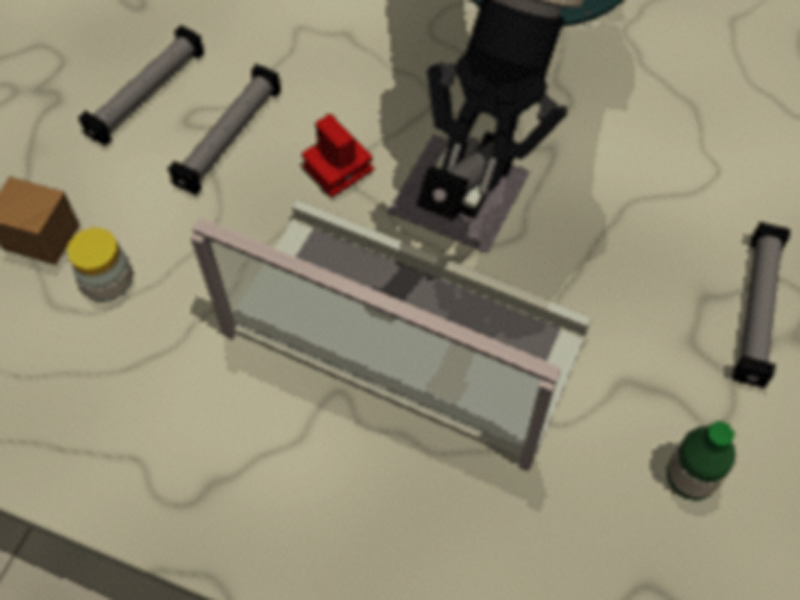

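The wrist joints limit the forward pitch, with q7 near its limit. So I will set the roller down and regrip it with the tool tilted back 30°, which leaves only about 24–30° of forward pitch at the stand. The picture shows the roller held over the mat.

Run:
```python
from h import *
go([.46,.15,.26],lean(10))
```

```text
lin [-0.1111 -0.1053 -0.1637] rot [ 0.0059 -0.9883 -0.0233]
```

>>> apply_moves(
  linear=[
    [-0.01,-0.01,-0.02],
    [-0.02,-0.02,-0.04],
    [-0.04,-0.03,-0.06],
    [-0.06,-0.05,-0.08],
    [-0.08,-0.07,-0.11],
    [-0.1,-0.09,-0.14],
    [-0.11,-0.105,-0.16],
    [-0.11,-0.105,-0.1637],
  ],
  rotation=[
    [0,-0.12,0],
    [0,-0.25,0],
    [0,-0.38,0],
    [0,-0.5,0],
    [0,-0.65,0],
    [0,-0.8,0],
    [0,-0.95,0],
    [0,-0.985,0],
  ],
  grip=[0.1,0.1,0.1,0.1,0.1,0.1,0.1,0.1],
)

```text
t: 20.55
tool_pos: [0.46, 0.1494, 0.2612]
ee_rot: [0.996, -0.036, 0.087, 0.001]
wrist_force: [-0.2, -0.7, -2.6]
grip_width: 0.027
grip_force: 59.8
```

Run:
```python
from h import *
p,r=st();print(p,arm.get_state()['q'].round(3))
go([.43,.235,.1],down(0))
```

```text
[0.45998052 0.14935097 0.26117474] [-0.568  0.039  0.144  2.035  0.093  0.914 -2.118]
lin [-0.1059 -0.1377  0.2547] rot [ 0.0036 -0.3498 -0.1425]
```

>>> apply_moves(
  linear=[
    [-0.01,-0.03,0.0],
    [-0.03,-0.07,0.03],
    [-0.05,-0.11,0.08],
    [-0.08,-0.1377,0.15],
    [-0.1059,-0.1377,0.22],
    [-0.1059,-0.1377,0.2547],
    [-0.1059,-0.1377,0.2547],
    [-0.1059,-0.1377,0.2547],
  ],
  rotation=[
    [0,-0.05,-0.03],
    [0,-0.1,-0.07],
    [0,-0.2,-0.14],
    [0,-0.3,-0.14],
    [0.003,-0.35,-0.14],
    [0.003,-0.35,-0.14],
    [0.003,-0.35,-0.14],
    [0.003,-0.35,-0.14],
  ],
  grip=[0.1,0.1,0.1,0.1,0.1,0.1,0.1,0.1],
)

```text
t: 21.55
tool_pos: [0.4305, 0.2345, 0.1001]
ee_rot: [1.0, -0.001, 0.001, 0.0]
wrist_force: [-1.1, 0.0, -1.3]
grip_width: 0.0272
grip_force: 59.7
```

Run:
```python
from h import *
p,r=st();print(p,r.as_matrix().round(3).tolist())
go([.43,.235,.004],down(0))
```

```text
[0.43045088 0.23447095 0.10006109] [[1.0, -0.003, 0.001], [-0.003, -1.0, -0.0], [0.001, 0.0, -1.0]]
lin [-0.001  -0.0009  0.1601] rot [ 0.0006 -0.0027 -0.0053]
```

>>> apply_moves(
  linear=[
    [0,0,0.06],
    [0,0,0.12],
    [0,0,0.155],
    [0,0,0.16],
    [0,0,0.16],
    [0,0,0.16],
    [0,0,0.13],
    [0,0,0.05],
  ],
  rotation=[
    [0,0,0],
    [0,0,0],
    [0,0,0],
    [0,0,0],
    [0,0,0],
    [0,0,0],
    [0,0,0],
    [0,0,0],
  ],
  grip=[0.1,0.1,0.1,0.1,0.6,0.8,0.8,0.8],
)

```text
t: 22.55
tool_pos: [0.4296, 0.2336, 0.0697]
ee_rot: [1.0, -0.001, -0.001, 0.001]
wrist_force: [0.9, 0.3, 1.0]
grip_width: 0.0681
grip_force: 0.0
```

>>> apply_moves(
  linear=[
    [0,0,0],
    [0,0,0],
    [0,0,0],
    [0,0,0],
    [0,0,0],
    [0,0,0],
    [0,0,0],
    [0,0,0],
  ],
  rotation=[
    [0,-0.15,0],
    [0,-0.3,0],
    [0,-0.45,0],
    [0,-0.6,0],
    [0,-0.75,0],
    [0,-0.9,0],
    [0,-1,0],
    [0,-1,0],
  ],
  grip=[0.8,0.8,0.8,0.8,0.8,0.8,0.8,0.8],
)

```text
t: 23.55
tool_pos: [0.4308, 0.2338, 0.0695]
ee_rot: [0.969, -0.002, -0.247, -0.0]
wrist_force: [-0.2, -0.9, 0.3]
grip_width: 0.0684
grip_force: 0.0
```

Run:
```python
from h import *
p,r=st();print(p,r.as_matrix().round(3).tolist(),arm.get_state()['q'].round(2))
go([.4255,.2345,.009],r)
im=arm.get_image('top')
for b in rollers(im,cam('top')):print(b)
cv2.imwrite('pics/w5.png',arm.get_image('wrist'))
```

```text
[0.43082725 0.23383418 0.06953611] [[0.878, -0.004, -0.478], [-0.004, -1.0, 0.001], [-0.478, 0.001, -0.878]] [-0.42  0.66 -0.01  1.75 -0.21  1.21 -1.89]
lin [ 0.0404 -0.0012  0.0929] rot [0. 0. 0.]
([129.3, 183.6], 40, [0.539, 0.401, 0.03])
([343.5, 184.4], 54, [0.536, -0.276, 0.03])
([29.3, 197.6], 37, [0.495, 0.714, 0.03])
([387.3, 192.4], 60, [0.511, -0.414, 0.03])
([8.4, 196.0], 56, [0.5, 0.78, 0.03])
([30.5, 221.0], 17, [0.421, 0.707, 0.03])
([131.9, 239.3], 37, [0.364, 0.388, 0.03])
([337.5, 239.3], 55, [0.364, -0.254, 0.03])
([376.5, 246.5], 63, [0.341, -0.375, 0.03])
([136.0, 253.5], 16, [0.32, 0.375, 0.03])
```

View pics/w5.png

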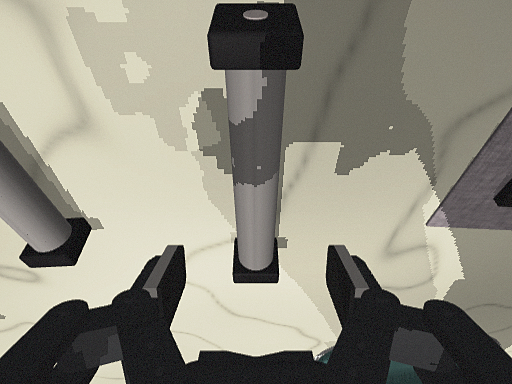

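The roller lies flat and centred between the fingers, with its axis near col 255. I grip it tilted.

>>> apply_moves(
  linear=[
    [0.01,-0.001,0.03],
    [0.02,-0.001,0.06],
    [0.035,-0.001,0.085],
    [0.04,-0.001,0.093],
    [0.04,-0.001,0.093],
    [0.04,-0.001,0.093],
    [0.04,-0.001,0.093],
    [0.04,-0.001,0.093],
  ],
  rotation=[
    [0,0,0],
    [0,0,0],
    [0,0,0],
    [0,0,0],
    [0,0,0],
    [0,0,0],
    [0,0,0],
    [0,0,0],
  ],
  grip=[0.8,0.8,0.8,0.8,0.8,0.5,0.2,0.1],
  squeeze=70,
)

```text
t: 24.65
tool_pos: [0.425, 0.2347, 0.0094]
ee_rot: [0.969, -0.002, -0.247, -0.0]
wrist_force: [0.7, -1.0, 7.4]
grip_width: 0.0268
grip_force: 69.7
```

>>> apply_moves(
  linear=[
    [0,0,0],
    [0,0,0],
    [0,0,0],
    [-0.02,0,-0.04],
    [-0.06,0,-0.1],
    [-0.1,0,-0.18],
    [-0.14,0,-0.26],
    [-0.19,0,-0.35],
  ],
  rotation=[
    [0,0,0],
    [0,0,0],
    [0,0,0],
    [0,0,0],
    [0,0,0],
    [0,0.15,0],
    [0,0.3,0],
    [0,0.45,0],
  ],
  grip=[0.1,0.1,0.1,0.1,0.1,0.1,0.1,0.1],
)

```text
t: 25.65
tool_pos: [0.4248, 0.2345, 0.2495]
ee_rot: [0.991, -0.002, -0.136, 0.0]
wrist_force: [2.1, 1.7, -2.2]
grip_width: 0.027
grip_force: 69.1
```

Run:
```python
from h import *
p,r=st();print(p,r.as_matrix().round(3).tolist(),arm.get_state()['q'].round(2))
go([.55,.084,.24],lean(5))
```

```text
[0.42475331 0.23450053 0.24948839] [[0.963, -0.003, -0.269], [-0.003, -1.0, -0.0], [-0.269, 0.001, -0.963]] [-0.5   0.29  0.01  1.77 -0.13  1.32 -2.01]
lin [ 0.2062  0.2501 -0.0408] rot [0.0124 0.7182 0.112 ]
```

>>> apply_moves(
  linear=[
    [0.03,0.04,-0.01],
    [0.06,0.08,-0.02],
    [0.1,0.13,-0.03],
    [0.14,0.18,-0.04],
    [0.18,0.22,-0.04],
    [0.206,0.25,-0.04],
    [0.206,0.25,-0.04],
    [0.206,0.25,-0.04],
  ],
  rotation=[
    [0,0.1,0.02],
    [0,0.2,0.05],
    [0,0.35,0.08],
    [0.006,0.5,0.1],
    [0.012,0.65,0.112],
    [0.012,0.718,0.112],
    [0.012,0.718,0.112],
    [0.012,0.718,0.112],
  ],
  grip=[0.1,0.1,0.1,0.1,0.1,0.1,0.1,0.1],
)

```text
t: 26.65
tool_pos: [0.5497, 0.0841, 0.2366]
ee_rot: [0.999, -0.03, 0.041, 0.002]
wrist_force: [-0.1, -0.2, -1.8]
grip_width: 0.0272
grip_force: 69.1
```

```bash
cat >> h.py <<'E'
def tcp2(xf,zf,y,th,tilt=28.6,h=.0103,a=.095):
    "as tcp, but held with the tool tilted back by tilt in the roller's frame; h = TCP to tube axis along the tool z"
    t=np.radians(th);b=np.radians(th-tilt);u=np.array([np.cos(t),0,np.sin(t)]);v=np.array([np.sin(b),0,-np.cos(b)])
    return O+RS.apply(np.array([xf,y,zf])+a*u+h*v), lean(th-tilt)
E
python3 - <<'E'
from h import *
p,r=st();print(p,r.as_matrix().round(3).tolist(),arm.get_state()['q'].round(2))
for th,xf,zf in((60,-.052,.08),(60,-.052,.028),(54.5,-.056,.024)):
    P,Q=tcp2(xf,zf,.045,th);print(P);go(P,Q)
E
```

```text
[0.54969224 0.0840645  0.23659858] [[0.995, -0.06, 0.083], [-0.059, -0.998, -0.006], [0.083, 0.001, -0.997]] [-0.33  0.25  0.13  1.85 -0.01  0.97 -1.83]
[0.62706853 0.08407507 0.15348084]
lin [ 0.1168 -0.0078  0.1487] rot [ 1.800e-03  9.302e-01 -1.000e-04]
[0.62706853 0.08407507 0.10148084]
lin [ 0.1096 -0.0079  0.2351] rot [ 1.800e-03  9.302e-01 -1.000e-04]
[0.62986305 0.08390905 0.09207553]
lin [ 0.113  -0.0079  0.2511] rot [ 1.800e-03  7.382e-01 -1.000e-04]
```

>>> apply_moves(
  linear=[
    [0.01,0,0.0],
    [0.02,0,0.01],
    [0.035,-0.003,0.02],
    [0.05,-0.0078,0.04],
    [0.07,-0.0078,0.07],
    [0.09,-0.0078,0.1],
    [0.1168,-0.0078,0.13],
    [0.1168,-0.0078,0.1487],
  ],
  rotation=[
    [0,0.15,0],
    [0,0.3,0],
    [0,0.45,0],
    [0,0.6,0],
    [0,0.75,0],
    [0,0.88,0],
    [0,0.93,0],
    [0,0.93,0],
  ],
  grip=[0.1,0.1,0.1,0.1,0.1,0.1,0.1,0.1],
)

```text
t: 27.65
tool_pos: [0.6274, 0.0849, 0.1533]
ee_rot: [0.962, -0.028, 0.271, 0.008]
wrist_force: [0.3, 0.3, -2.0]
grip_width: 0.027
grip_force: 69.2
```

Run:
```python
from h import *
p,r=st();print(p,r.as_matrix().round(3).tolist(),arm.get_state()['q'].round(2))
for th,xf,zf in((60,-.052,.08),(60,-.052,.028),(54.5,-.056,.024)):
    P,Q=tcp2(xf,zf,.045,th);print(P);go(P,Q)
w=arm.get_image('wrist');s=arm.get_image('scene')
cv2.imwrite('pics/ws6.png',np.hstack([cv2.resize(w,(400,300)),cv2.resize(s[150:330,150:390],(400,300))]))
```

```text
[0.62737531 0.0849229  0.15325082] [[0.852, -0.058, 0.52], [-0.049, -0.998, -0.031], [0.521, 0.001, -0.853]] [-0.5   0.33  0.27  2.09  0.37  0.22 -2.23]
[0.62706853 0.08407507 0.15348084]
lin [-0.0002  0.0014 -0.0005] rot [ 0.0007 -0.0007  0.0029]
[0.62706853 0.08407507 0.10148084]
lin [-0.0453  0.0014  0.0734] rot [ 0.0007 -0.0007  0.0029]
[0.62986305 0.08390905 0.09207553]
lin [-0.0495  0.0013  0.0892] rot [ 0.0008 -0.1927  0.0028]
```

View pics/ws6.png

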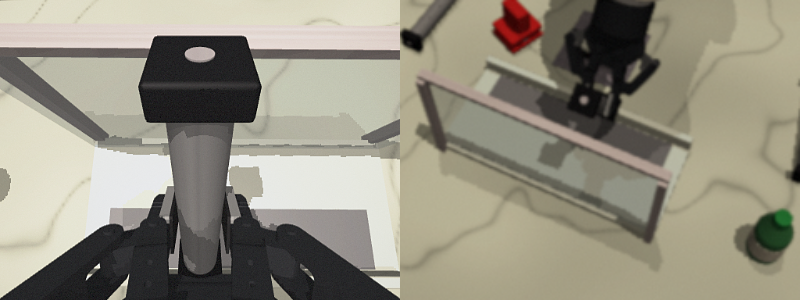

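The roller is held well, with its top end in front of the screen. q5 is close to its limit, so I lower it at about 56.5°.

Run:
```python
from h import *
for th,xf,zf in((56.5,-.053,.045),(56.5,-.053,.025),(54.5,-.0555,.024)):
    P,Q=tcp2(xf,zf,.045,th);go(P,Q)
```

```text
lin [-0.0275  0.0009  0.0574] rot [ 0.0016 -0.1201  0.0025]
lin [-0.0448  0.0008  0.0859] rot [ 0.0016 -0.1201  0.0025]
lin [-0.0476  0.0008  0.0901] rot [ 0.0017 -0.19    0.0025]
```

>>> apply_moves(
  linear=[
    [0,0,0],
    [-0.007,0.0009,0.014],
    [-0.014,0.0009,0.028],
    [-0.021,0.0009,0.043],
    [-0.0275,0.0009,0.0574],
    [-0.036,0.0009,0.072],
    [-0.0448,0.0009,0.0859],
    [-0.0448,0.0009,0.0859],
  ],
  rotation=[
    [0,-0.06,0],
    [0,-0.12,0],
    [0,-0.12,0],
    [0,-0.12,0],
    [0,-0.12,0],
    [0,-0.12,0],
    [0,-0.12,0],
    [0,-0.12,0],
  ],
  grip=[0.1,0.1,0.1,0.1,0.1,0.1,0.1,0.1],
)

```text
t: 28.75
tool_pos: [0.6311, 0.0836, 0.0955]
ee_rot: [0.97, -0.028, 0.242, 0.007]
wrist_force: [-0.2, -0.3, -2.3]
grip_width: 0.0268
grip_force: 69.4
```

Run:
```python
from h import *
s=arm.get_state();p,r=st();print(p,s['q'].round(2),s['wrist_force'],s['ft_torque'])
for th,xf,zf in((56.5,-.053,.0225),(54.5,-.0555,.024)):
    P,Q=tcp2(xf,zf,.045,th);go(P,Q)
```

```text
[0.63105211 0.08359645 0.09551854] [-0.38  0.44  0.16  2.07  0.43  0.19 -2.29] [-0.19980702 -0.29154584 -2.30325321] [ 0.03695358  0.75381992 -0.06070661]
lin [-0.0032 -0.0004  0.0038] rot [ 0.0008 -0.0029  0.0016]
lin [-0.0037 -0.0004  0.0045] rot [ 0.0009 -0.0727  0.0016]
```

>>> apply_moves(
  linear=[
    [-0.001,0,0.002],
    [-0.002,0,0.004],
    [-0.003,0,0.006],
    [-0.003,0,0.006],
    [-0.003,0,0.006],
    [-0.003,0,0.006],
    [-0.003,0,0.006],
    [-0.003,0,0.006],
  ],
  rotation=[
    [0,0,0],
    [0,-0.02,0],
    [0,-0.04,0],
    [0,-0.06,0],
    [0,-0.075,0],
    [0,-0.075,0],
    [0,-0.075,0],
    [0,-0.075,0],
  ],
  grip=[0.1,0.1,0.1,0.1,0.1,0.1,0.1,0.1],
)

```text
t: 29.75
tool_pos: [0.6316, 0.0837, 0.0925]
ee_rot: [0.974, -0.029, 0.224, 0.007]
wrist_force: [0.1, -0.6, -2.4]
grip_width: 0.0266
grip_force: 69.4
```

Run:
```python
from h import *
s=arm.get_state();p,r=st();print(p,s['q'].round(2),s['wrist_force'],s['ft_torque'])
P,Q=tcp2(-.056,.023,.045,54);go(P,Q)
```

```text
[0.63162148 0.08367856 0.09250599] [-0.3   0.45  0.07  2.04  0.43  0.24 -2.27] [ 0.10973797 -0.61626699 -2.38217528] [0.07552826 0.69776055 0.04381962]
lin [-0.0032 -0.0002  0.0021] rot [ 0.0003 -0.018   0.001 ]
```

>>> apply_moves(
  linear=[
    [-0.002,0,0.0015],
    [-0.0035,0,0.003],
    [-0.0035,0,0.0035],
    [-0.0035,0,0.0035],
    [-0.0035,0,0.0035],
    [-0.0035,0,0.0035],
    [-0.0035,0,0.0035],
    [-0.0035,0,0.0035],
  ],
  rotation=[
    [0,-0.01,0],
    [0,-0.015,0],
    [0,-0.015,0],
    [0,-0.015,0],
    [0,-0.015,0],
    [0,-0.015,0],
    [0,-0.015,0],
    [0,-0.015,0],
  ],
  grip=[0.1,0.1,0.1,0.1,0.4,0.55,0.6,0.6],
)

```text
t: 30.75
tool_pos: [0.6307, 0.0837, 0.0897]
ee_rot: [0.975, -0.029, 0.22, 0.007]
wrist_force: [-0.1, -0.8, 0.6]
grip_width: 0.0512
grip_force: 0.0
```

>>> apply_moves(
  linear=[
    [0,0,-0.02],
    [0,0,-0.05],
    [0,0,-0.09],
    [0,0,-0.14],
    [0,0,-0.2],
    [0,0,-0.25],
    [0,0,-0.28],
    [0,0,-0.28],
  ],
  rotation=[
    [0,0,0],
    [0,0,0],
    [0,0,0],
    [0,0,0],
    [0,-0.2,0],
    [0,-0.4,0],
    [0,-0.6,0],
    [0,-0.8,0],
  ],
  grip=[0.6,0.6,0.6,0.6,0.6,0.7,0.8,0.9],
)

```text
t: 31.75
tool_pos: [0.5584, 0.0883, 0.2442]
ee_rot: [0.999, -0.029, 0.022, 0.0]
wrist_force: [-0.9, 0.7, -0.4]
grip_width: 0.0768
grip_force: 0.0
```

Run:
```python
from h import *
s=arm.get_state();p,r=st();print(p,r.as_matrix().round(2).tolist(),s['q'].round(2),s['wrist_force'],s['ft_torque'])
im=arm.get_image('top');cv2.imwrite('pics/t7.png',im)
w=arm.get_image('scene')
cv2.imwrite('pics/ts7.png',np.hstack([cv2.resize(im[110:260,110:310],(400,300),interpolation=2),cv2.resize(w[150:330,150:390],(400,300),interpolation=2)]))
for b in rollers(im,cam('top')):print(b)
```

```text
[0.55839984 0.0882559  0.24423611] [[1.0, -0.06, 0.04], [-0.06, -1.0, -0.0], [0.04, -0.0, -1.0]] [-0.1   0.28 -0.14  1.78  0.06  1.04 -1.89] [-0.91792947  0.73275603 -0.42233181] [ 0.01736482  0.12585669 -0.03439608]
([131.4, 183.7], 59, [0.539, 0.395, 0.03])
([343.5, 184.5], 53, [0.536, -0.276, 0.03])
([30.3, 214.4], 80, [0.442, 0.709, 0.03])
([387.2, 192.4], 61, [0.511, -0.413, 0.03])
([8.2, 196.1], 60, [0.5, 0.781, 0.03])
([44.5, 209.5], 18, [0.457, 0.665, 0.03])
([134.7, 238.7], 69, [0.366, 0.38, 0.03])
([337.4, 239.3], 57, [0.364, -0.253, 0.03])
([376.4, 246.5], 64, [0.342, -0.375, 0.03])
```

View pics/ts7.png

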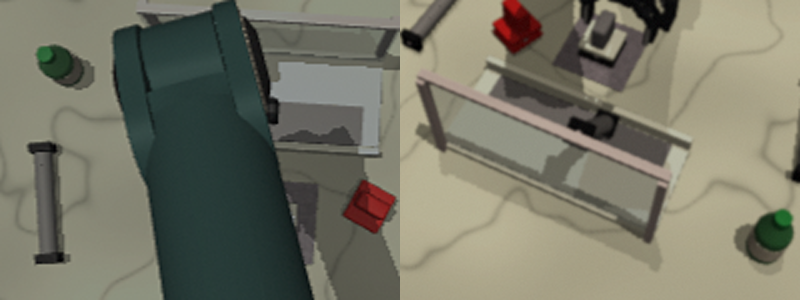

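The scene view shows the roller leaning in the stand and the wiper upright on its mat. Next is L1, this time with a 40° back tilt.

```bash
cat >> h.py <<'E'
def pose(yawdeg,pitch): return R.from_euler('z',yawdeg,degrees=True)*R.from_euler('y',-np.radians(pitch))*R.from_quat([1,0,0,0])
def pick(xc,yc,yawdeg,z,tilt=40):
    d=.008*np.tan(np.radians(tilt));a=np.radians(yawdeg)
    go([xc-d*np.cos(a),yc-d*np.sin(a),z],pose(yawdeg,-tilt))
E
python3 - <<'E'
from h import *
go([.45,.3875,.13],pose(5,-20))
E
```

```text
lin [-0.2197 -0.4879  0.1775] rot [-0.0455 -0.7848 -0.2925]
```

>>> apply_moves(
  linear=[
    [-0.03,-0.06,0],
    [-0.07,-0.15,0],
    [-0.1,-0.23,0],
    [-0.13,-0.31,0.03],
    [-0.17,-0.39,0.07],
    [-0.2,-0.45,0.12],
    [-0.2197,-0.4879,0.1775],
    [-0.2197,-0.4879,0.1775],
  ],
  rotation=[
    [0,-0.1,-0.03],
    [0,-0.2,-0.07],
    [-0.01,-0.3,-0.12],
    [-0.02,-0.4,-0.17],
    [-0.03,-0.55,-0.22],
    [-0.04,-0.7,-0.27],
    [-0.0455,-0.785,-0.2925],
    [-0.0455,-0.785,-0.2925],
  ],
  grip=[0.9,0.9,0.9,0.9,0.9,0.9,0.9,0.9],
)

```text
t: 32.85
tool_pos: [0.4467, 0.3883, 0.1263]
ee_rot: [0.984, 0.044, -0.175, 0.009]
wrist_force: [0.0, -0.3, 0.6]
grip_width: 0.0766
grip_force: 0.0
```

Run:
```python
from h import *
s=arm.get_state();print(st()[0],s['q'].round(2))
c=cam('wrist');w=arm.get_image('wrist');cv2.imwrite('pics/w8.png',w)
# dark blobs = end blocks, ignore the gripper below
m=(w.max(2)<60).astype(np.uint8);n,l,q,ce=cv2.connectedComponentsWithStats(m)
print([(ce[i].round(0).tolist(),q[i].tolist()) for i in range(1,n) if q[i,4]>150])
for P in([.543,.3955,.036],[.369,.380,.036]):print(proj(P,c))
pick(.456,.388,5,.07);pick(.456,.388,5,.010)
```

```text
[0.44668439 0.38829803 0.12630392] [-0.46  0.66 -0.31  1.55 -0.02  1.24 -2.2 ]
[([250.0, 10.0], [217, 0, 67, 23, 1441]), ([33.0, 240.0], [0, 169, 77, 135, 3092]), ([251.0, 228.0], [231, 204, 41, 36, 780]), ([252.0, 341.0], [0, 248, 512, 136, 32570])]
[257.60067139   6.91530442]
[256.17286548 234.14452815]
lin [0.0349 0.0004 0.0906] rot [ 0.0043 -0.6989  0.0017]
lin [0.069  0.0003 0.1846] rot [ 0.0043 -0.6989  0.0017]
```

>>> apply_moves(
  linear=[
    [0.01,-0.006,0.02],
    [0.02,-0.006,0.05],
    [0.035,-0.006,0.0906],
    [0.05,-0.006,0.13],
    [0.06,-0.006,0.165],
    [0.068,-0.006,0.184],
    [0.068,-0.006,0.184],
    [0.068,-0.006,0.184],
  ],
  rotation=[
    [0,-0.2,0],
    [0,-0.4,0],
    [0,-0.6,0],
    [0,-0.7,0],
    [0,-0.7,0],
    [0,-0.7,0],
    [0,-0.7,0],
    [0,-0.7,0],
  ],
  grip=[0.9,0.9,0.9,0.9,0.9,0.9,0.9,0.9],
)

```text
t: 33.9
tool_pos: [0.4499, 0.3917, 0.0126]
ee_rot: [0.939, 0.041, -0.341, 0.015]
wrist_force: [1.6, 0.2, 0.3]
grip_width: 0.0768
grip_force: 0.0
```

>>> apply_moves(
  linear=[
    [0,0,0],
    [0,0,0],
    [0,0,0],
    [0,0,0],
    [0,0,0],
    [0,0,0],
    [0,0,0],
    [0,0,0],
  ],
  rotation=[
    [0,0,0],
    [0,0,0],
    [0,0,0],
    [0,0,0],
    [0,0,0],
    [0,0,0],
    [0,0,0],
    [0,0,0],
  ],
  grip=[0.7,0.5,0.3,0.1,0.1,0.1,0.1,0.1],
)

```text
t: 34.9
tool_pos: [0.4498, 0.3913, 0.0117]
ee_rot: [0.939, 0.041, -0.342, 0.015]
wrist_force: [0.7, 0.1, 5.6]
grip_width: 0.0267
grip_force: 69.6
```

Run:
```python
from h import *
s=arm.get_state();p,r=st();print(p,r.as_matrix().round(3).tolist(),s['q'].round(2),s['wrist_force'])
go([.44,.36,.23],pose(2,-15))
```

```text
[0.44976511 0.3913429  0.01172333] [[0.763, 0.088, -0.64], [0.067, -0.996, -0.057], [-0.643, 0.0, -0.766]] [-0.42  1.01 -0.31  1.32 -0.1   1.44 -2.11] [0.70957508 0.09903712 5.59897954]
lin [-0.2497  0.0507 -0.2653] rot [0.0499 0.8722 0.0943]
```

>>> apply_moves(
  linear=[
    [-0.03,0,-0.036],
    [-0.08,0.0,-0.095],
    [-0.13,0.01,-0.15],
    [-0.18,0.02,-0.2],
    [-0.22,0.035,-0.24],
    [-0.25,0.05,-0.265],
    [-0.25,0.05,-0.265],
    [-0.25,0.05,-0.265],
  ],
  rotation=[
    [0,0,0],
    [0,0.1,0],
    [0.01,0.25,0.02],
    [0.03,0.4,0.05],
    [0.04,0.55,0.08],
    [0.05,0.7,0.094],
    [0.05,0.87,0.094],
    [0.05,0.87,0.094],
  ],
  grip=[0.1,0.1,0.1,0.1,0.1,0.1,0.1,0.1],
)

```text
t: 35.9
tool_pos: [0.4386, 0.3607, 0.2304]
ee_rot: [0.991, 0.018, -0.131, 0.002]
wrist_force: [0.8, 0.5, -3.0]
grip_width: 0.0267
grip_force: 69.3
```

Run:
```python
from h import *
s=arm.get_state();p,r=st();print(p,s['q'].round(2),s['wrist_force'],s['grip_width'])
P,Q=tcp2(-.053,.10,.135,57,tilt=40,h=.0082);print(P);go(P,Q)
P2=P-RS.apply([.09,0,-.06]);print(P2);go(P2,lean(5))
```

```text
[0.43862405 0.36066691 0.2304117 ] [-0.43  0.46 -0.31  1.59 -0.03  1.31 -2.25] [ 0.8414169   0.53064149 -2.97226376] 0.02666351311778298
[0.63267739 0.17390054 0.171832  ]
lin [0.3264 0.3229 0.0134] rot [-0.0038  1.1172  0.1944]
[0.5428358  0.17923811 0.231832  ]
lin [ 0.1563  0.3085 -0.0445] rot [0.0164 0.6986 0.1922]
```

>>> apply_moves(
  linear=[
    [0.02,0.04,-0.01],
    [0.05,0.1,-0.02],
    [0.08,0.16,-0.03],
    [0.11,0.22,-0.04],
    [0.14,0.28,-0.0445],
    [0.156,0.3085,-0.0445],
    [0.156,0.3085,-0.0445],
    [0.156,0.3085,-0.0445],
  ],
  rotation=[
    [0,0.1,0.02],
    [0,0.2,0.05],
    [0.005,0.35,0.1],
    [0.01,0.5,0.15],
    [0.016,0.65,0.19],
    [0.016,0.7,0.192],
    [0.016,0.7,0.192],
    [0.016,0.7,0.192],
  ],
  grip=[0.1,0.1,0.1,0.1,0.1,0.1,0.1,0.1],
)

```text
t: 36.9
tool_pos: [0.5431, 0.1796, 0.2307]
ee_rot: [0.999, -0.03, 0.043, 0.002]
wrist_force: [-0.3, 0.9, -3.2]
grip_width: 0.0268
grip_force: 69.4
```

```bash
cat >> h.py <<'E'
def plan(y,h,a=.095,tilt=40):
    s=arm.get_state();print(np.round(s['tool_pos'],4),'q',s['q'].round(2),'F',s['wrist_force'].round(1),s['t'])
    for th,xf,zf in((57,-.053,.10),(57,-.053,.030),(55,-.0555,.0235),(54,-.056,.023)):
        P,Q=tcp2(xf,zf,y,th,tilt,h,a);go(P,Q)
E
python3 -c "from h import *;plan(.135,.0082)"
```

```text
[0.5431 0.1796 0.2307] q [-0.24  0.29 -0.19  1.8   0.11  0.98 -2.1 ] F [-0.3  0.9 -3.2] 36.9
lin [0.1407 0.0006 0.1106] rot [ 0.0012  0.4225 -0.0007]
lin [0.1308 0.0005 0.2268] rot [ 0.0012  0.4225 -0.0007]
lin [0.1295 0.0005 0.2408] rot [ 0.0011  0.3527 -0.0008]
lin [0.1305 0.0005 0.2434] rot [ 0.0011  0.3178 -0.0008]
```

>>> apply_moves(
  linear=[
    [0.02,0,0.0],
    [0.06,0,0.03],
    [0.1,0,0.07],
    [0.1407,0.0005,0.1106],
    [0.138,0.0005,0.14],
    [0.135,0.0005,0.175],
    [0.132,0.0005,0.21],
    [0.1308,0.0005,0.2268],
  ],
  rotation=[
    [0,0.15,0],
    [0,0.3,0],
    [0,0.4225,0],
    [0,0.4225,0],
    [0,0.4225,0],
    [0,0.4225,0],
    [0,0.4225,0],
    [0,0.4225,0],
  ],
  grip=[0.1,0.1,0.1,0.1,0.1,0.1,0.1,0.1],
)

```text
t: 37.9
tool_pos: [0.6322, 0.1738, 0.101]
ee_rot: [0.989, -0.029, 0.148, 0.005]
wrist_force: [-0.3, 0.4, -2.6]
grip_width: 0.027
grip_force: 69.4
```

```bash
python3 -c "from h import *;plan(.135,.0082)"
```

```text
[0.6322 0.1738 0.101 ] q [-0.3   0.5  -0.09  1.86  0.33  0.54 -2.27] F [-0.3  0.4 -2.6] 37.9
lin [ 3.530e-02 -1.000e-04 -1.127e-01] rot [0.0021 0.0009 0.0001]
lin [ 0.0012 -0.0002 -0.0012] rot [0.0021 0.0009 0.0001]
lin [-0.0029 -0.0002  0.0123] rot [ 0.0021 -0.0689  0.0001]
lin [-0.0025 -0.0002  0.015 ] rot [ 0.0021 -0.1038  0.    ]
```

Set it down, release and retreat.

>>> apply_moves(
  linear=[
    [-0.001,0,0.004],
    [-0.002,0,0.008],
    [-0.0028,0,0.0123],
    [-0.0026,0,0.0142],
    [-0.0026,0,0.0142],
    [-0.0026,0,0.0142],
    [-0.0026,0,0.0142],
    [-0.0026,0,0.0142],
  ],
  rotation=[
    [0,-0.02,0],
    [0,-0.045,0],
    [0,-0.069,0],
    [0,-0.09,0],
    [0,-0.09,0],
    [0,-0.09,0],
    [0,-0.09,0],
    [0,-0.09,0],
  ],
  grip=[0.1,0.1,0.1,0.1,0.1,0.3,0.5,0.6],
)

```text
t: 38.9
tool_pos: [0.6343, 0.1731, 0.094]
ee_rot: [0.992, -0.03, 0.126, 0.004]
wrist_force: [-0.4, -0.2, -0.1]
grip_width: 0.0514
grip_force: 0.0
```

>>> apply_moves(
  linear=[
    [0,0,0],
    [0,0,-0.02],
    [0,0,-0.06],
    [0,0,-0.11],
    [0,0,-0.17],
    [-0.02,0,-0.23],
    [-0.04,0,-0.28],
    [-0.04,0,-0.28],
  ],
  rotation=[
    [0,0,0],
    [0,0,0],
    [0,0,0],
    [0,0,0],
    [0,-0.1,0],
    [0,-0.2,0],
    [0,-0.3,0],
    [0,-0.4,0],
  ],
  grip=[0.6,0.6,0.6,0.6,0.6,0.7,0.8,0.9],
)

```text
t: 39.9
tool_pos: [0.5686, 0.1778, 0.2539]
ee_rot: [0.999, -0.03, 0.028, 0.0]
wrist_force: [-0.2, 1.0, -0.0]
grip_width: 0.0766
grip_force: 0.0
```

Run:
```python
from h import *
s=arm.get_state();p,r=st();print(p,s['q'].round(2))
go([.47,-.10,.27],pose(-7.5,0))
```

```text
[0.5686188  0.17778886 0.25390077] [-0.2   0.32 -0.21  1.7   0.1   1.08 -2.07]
lin [-0.1348  0.4719 -0.0349] rot [-0.0063 -0.1114  0.1427]
```

>>> apply_moves(
  linear=[
    [-0.03,0.06,-0.03],
    [-0.06,0.14,-0.035],
    [-0.09,0.22,-0.035],
    [-0.11,0.3,-0.035],
    [-0.12,0.38,-0.035],
    [-0.13,0.44,-0.035],
    [-0.135,0.472,-0.035],
    [-0.135,0.472,-0.035],
  ],
  rotation=[
    [0,-0.02,0.02],
    [0,-0.05,0.05],
    [0,-0.08,0.08],
    [0,-0.11,0.11],
    [0,-0.11,0.14],
    [0,-0.11,0.14],
    [0,-0.11,0.14],
    [0,-0.11,0.14],
  ],
  grip=[0.9,0.9,0.9,0.9,0.9,0.9,0.9,0.9],
)

```text
t: 40.9
tool_pos: [0.4695, -0.1017, 0.2679]
ee_rot: [0.998, -0.066, -0.0, -0.001]
wrist_force: [-0.2, 0.8, 0.1]
grip_width: 0.0766
grip_force: 0.0
```

Run:
```python
from h import *
s=arm.get_state();p,r=st();print(p,s['q'].round(2))
im=arm.get_image('top');cv2.imwrite('pics/t9.png',im);c=cam('top')
for b in rollers(im,c):print(b)
m=(im.max(2)<45).astype(np.uint8);n,l,q,ce=cv2.connectedComponentsWithStats(m)
print([(ce[i].round(0).tolist(),q[i].tolist()) for i in range(1,n) if q[i,4]>12 and 110<ce[i][1]<182 and 150<ce[i][0]<320])
for y in(.135,.045):
    for x,z in((.056,.177),(-.056,.023)):print(y,proj(O+RS.apply([x,y,z]),c).round(1))
go([.45,-.267,.13],pose(-7.3,-20))
```

```text
[ 0.46952207 -0.10165905  0.26788882] [ 0.18  0.12 -0.03  1.92  0.    1.1  -1.56]
([201.9, 171.2], 81, [0.579, 0.173, 0.03])
([338.0, 171.0], 220, [0.579, -0.259, 0.03])
([229.6, 174.8], 67, [0.567, 0.085, 0.03])
([304.9, 178.4], 16, [0.555, -0.154, 0.03])
([32.2, 233.5], 137, [0.382, 0.7, 0.03])
([387.2, 192.5], 62, [0.511, -0.413, 0.03])
([8.4, 196.1], 62, [0.5, 0.78, 0.03])
([345.5, 214.2], 24, [0.442, -0.28, 0.03])
([48.4, 247.2], 20, [0.34, 0.647, 0.03])
([376.5, 246.5], 65, [0.342, -0.375, 0.03])
[([196.0, 128.0], [189, 122, 15, 20, 151]), ([228.0, 130.0], [222, 124, 13, 13, 134]), ([232.0, 150.0], [232, 142, 1, 17, 17]), ([297.0, 155.0], [292, 153, 13, 6, 33]), ([202.0, 171.0], [195, 156, 13, 22, 81]), ([230.0, 175.0], [224, 168, 11, 11, 67]), ([305.0, 178.0], [304, 171, 2, 15, 16])]
0.135 [195.5 124.9]
0.135 [200.7 172.4]
0.045 [227.6 126.8]
0.045 [228.9 174.1]
lin [0.0037 0.2798 0.2293] rot [-0.004  -0.6962 -0.0068]
```

>>> apply_moves(
  linear=[
    [0,0.06,0],
    [0,0.13,0],
    [0,0.2,0.03],
    [0.002,0.26,0.08],
    [0.0037,0.28,0.14],
    [0.0037,0.28,0.2],
    [0.0037,0.28,0.229],
    [0.0037,0.28,0.229],
  ],
  rotation=[
    [0,-0.1,0],
    [0,-0.2,0],
    [0,-0.3,0],
    [0,-0.45,0],
    [0,-0.6,0],
    [0,-0.7,0],
    [0,-0.7,0],
    [0,-0.7,0],
  ],
  grip=[0.9,0.9,0.9,0.9,0.9,0.9,0.9,0.9],
)

```text
t: 41.95
tool_pos: [0.45, -0.2665, 0.1294]
ee_rot: [0.983, -0.064, -0.175, -0.012]
wrist_force: [-0.0, -0.8, 1.5]
grip_width: 0.0768
grip_force: 0.0
```

```bash
cat >> h.py <<'E'
def wlook(xc,yc,yawdeg,name):
    s=arm.get_state();print(st()[0],s['q'].round(2))
    c=cam('wrist');w=arm.get_image('wrist');cv2.imwrite(f'pics/{name}.png',w)
    m=(w.max(2)<60).astype(np.uint8);n,l,q,ce=cv2.connectedComponentsWithStats(m)
    print([(ce[i].round(0).tolist(),q[i].tolist()) for i in range(1,n) if q[i,4]>150])
    a=np.radians(yawdeg)
    for s in(.0875,-.0875):print(proj([xc+s*np.cos(a),yc+s*np.sin(a),.036],c).round(0))
    pick(xc,yc,yawdeg,.010)
E
python3 -c "
from h import *
wlook(.453,-.267,-7.3,'w9')"
```

```text
[ 0.45002614 -0.26654123  0.12937819] [ 0.35  0.55  0.09  1.72  0.06  1.21 -1.29]
[([255.0, 17.0], [225, 0, 64, 34, 1951]), ([478.0, 29.0], [440, 9, 72, 41, 2229]), ([256.0, 231.0], [237, 207, 39, 36, 741]), ([384.0, 235.0], [362, 212, 51, 37, 900]), ([255.0, 342.0], [0, 248, 512, 136, 32009])]
[255.  19.]
[256. 237.]
lin [ 0.0624 -0.0003  0.191 ] rot [-0.0046 -0.6958 -0.0036]
```

>>> apply_moves(
  linear=[
    [0.01,0,0.02],
    [0.02,0,0.05],
    [0.035,0,0.09],
    [0.045,0,0.13],
    [0.055,0,0.17],
    [0.064,0,0.191],
    [0.064,0,0.191],
    [0.064,0,0.191],
  ],
  rotation=[
    [0,-0.2,0],
    [0,-0.4,0],
    [0,-0.6,0],
    [0,-0.7,0],
    [0,-0.7,0],
    [0,-0.7,0],
    [0,-0.7,0],
    [0,-0.7,0],
  ],
  grip=[0.9,0.9,0.9,0.9,0.9,0.9,0.9,0.9],
)

```text
t: 43.0
tool_pos: [0.4473, -0.2671, 0.0101]
ee_rot: [0.937, -0.061, -0.342, -0.023]
wrist_force: [-0.0, -0.5, 0.1]
grip_width: 0.0769
grip_force: 0.0
```

>>> apply_moves(
  linear=[
    [0,0,0],
    [0,0,0],
    [0,0,0],
    [0,0,0],
    [0,0,0],
    [0,0,0],
    [0,0,0],
    [0,0,0],
  ],
  rotation=[
    [0,0,0],
    [0,0,0],
    [0,0,0],
    [0,0,0],
    [0,0,0],
    [0,0,0],
    [0,0,0],
    [0,0,0],
  ],
  grip=[0.7,0.5,0.3,0.1,0.1,0.1,0.1,0.1],
)

```text
t: 44.0
tool_pos: [0.4469, -0.2669, 0.0091]
ee_rot: [0.937, -0.061, -0.343, -0.023]
wrist_force: [0.7, 0.0, 5.0]
grip_width: 0.0272
grip_force: 69.2
```

Run:
```python
from h import *
s=arm.get_state();p,r=st();print(p,s['q'].round(2),s['wrist_force'],r.as_matrix().round(3).tolist())
go([.46,-.22,.24],pose(-5,-15))
```

```text
[ 0.44688265 -0.26686048  0.00913871] [ 0.31  0.91  0.11  1.51  0.09  1.4  -1.34] [0.65094381 0.04518263 4.97210372] [[0.758, -0.13, -0.64], [-0.099, -0.991, 0.085], [-0.645, -0.001, -0.764]]
lin [-0.2394 -0.0807 -0.3013] rot [-0.0422  0.879  -0.0764]
```

>>> apply_moves(
  linear=[
    [-0.03,0,-0.036],
    [-0.08,0.0,-0.095],
    [-0.13,-0.02,-0.16],
    [-0.17,-0.04,-0.22],
    [-0.21,-0.06,-0.27],
    [-0.24,-0.08,-0.3],
    [-0.24,-0.08,-0.3],
    [-0.24,-0.08,-0.3],
  ],
  rotation=[
    [0,0,0],
    [0,0.1,0],
    [-0.01,0.25,-0.02],
    [-0.02,0.4,-0.04],
    [-0.03,0.55,-0.06],
    [-0.042,0.7,-0.076],
    [-0.042,0.88,-0.076],
    [-0.042,0.88,-0.076],
  ],
  grip=[0.1,0.1,0.1,0.1,0.1,0.1,0.1,0.1],
)

```text
t: 45.0
tool_pos: [0.4583, -0.2204, 0.2401]
ee_rot: [0.991, -0.044, -0.13, -0.006]
wrist_force: [0.7, 0.8, -1.4]
grip_width: 0.027
grip_force: 69.1
```

Run:
```python
from h import *
s=arm.get_state();p,r=st();print(p,s['q'].round(2),s['wrist_force'],s['grip_width'])
P,Q=tcp2(-.053,.10,-.045,57,tilt=40,h=.0116)
P2=P-RS.apply([.09,0,-.06]);print(P2);go(P2,lean(5))
```

```text
[ 0.45832506 -0.2203911   0.24010547] [ 0.29  0.34  0.08  1.72  0.05  1.32 -1.31] [ 0.68046492  0.77008615 -1.42910991] 0.027041785775932043
[ 5.33152969e-01 -5.04008699e-04  2.28580569e-01]
lin [ 0.0938 -0.376  -0.0052] rot [-0.0046  0.6954 -0.0578]
```

>>> apply_moves(
  linear=[
    [0.01,-0.05,-0.005],
    [0.03,-0.13,-0.005],
    [0.05,-0.21,-0.005],
    [0.07,-0.29,-0.005],
    [0.09,-0.35,-0.005],
    [0.094,-0.376,-0.005],
    [0.094,-0.376,-0.005],
    [0.094,-0.376,-0.005],
  ],
  rotation=[
    [0,0.1,-0.01],
    [0,0.2,-0.02],
    [0,0.35,-0.03],
    [0,0.5,-0.04],
    [-0.004,0.65,-0.058],
    [-0.004,0.695,-0.058],
    [-0.004,0.695,-0.058],
    [-0.004,0.695,-0.058],
  ],
  grip=[0.1,0.1,0.1,0.1,0.1,0.1,0.1,0.1],
)

```text
t: 46.0
tool_pos: [0.5337, -0.0018, 0.2273]
ee_rot: [0.999, -0.03, 0.042, 0.001]
wrist_force: [-0.4, -0.2, -2.0]
grip_width: 0.0269
grip_force: 69.2
```

```bash
python3 -c "from h import *;plan(-.045,.0116)"
```

```text
[ 0.5337 -0.0018  0.2273] q [ 0.    0.22 -0.07  1.9   0.03  0.94 -1.72] F [-0.4 -0.2 -2. ] 46.0
lin [ 0.1402 -0.0022  0.11  ] rot [ 2.000e-04  4.254e-01 -1.900e-03]
lin [ 0.1304 -0.0022  0.2263] rot [ 2.000e-04  4.254e-01 -1.900e-03]
lin [ 0.129  -0.0022  0.2403] rot [ 2.000e-04  3.556e-01 -1.900e-03]
lin [ 0.1299 -0.0022  0.2429] rot [ 2.000e-04  3.207e-01 -1.900e-03]
```

>>> apply_moves(
  linear=[
    [0.02,0,0.0],
    [0.06,-0.001,0.03],
    [0.1,-0.002,0.07],
    [0.1402,-0.0022,0.11],
    [0.138,-0.0022,0.14],
    [0.135,-0.0022,0.175],
    [0.132,-0.0022,0.21],
    [0.1304,-0.0022,0.2263],
  ],
  rotation=[
    [0,0.15,0],
    [0,0.3,0],
    [0,0.425,0],
    [0,0.425,0],
    [0,0.425,0],
    [0,0.425,0],
    [0,0.425,0],
    [0,0.425,0],
  ],
  grip=[0.1,0.1,0.1,0.1,0.1,0.1,0.1,0.1],
)

```text
t: 47.0
tool_pos: [0.6228, -0.0057, 0.0977]
ee_rot: [0.989, -0.03, 0.147, 0.005]
wrist_force: [1.0, -0.2, -1.6]
grip_width: 0.0268
grip_force: 69.2
```

```bash
python3 -c "from h import *;plan(-.045,.0116)"
```

```text
[ 0.6228 -0.0057  0.0977] q [-0.02  0.45 -0.04  1.96  0.12  0.44 -1.79] F [ 1.  -0.2 -1.6] 47.0
lin [ 0.0348  0.0003 -0.1129] rot [ 0.001   0.0013 -0.0019]
lin [ 0.0007  0.0003 -0.0013] rot [ 0.001   0.0013 -0.0019]
lin [-0.0036  0.0003  0.0121] rot [ 0.0009 -0.0686 -0.0019]
lin [-0.0033  0.0003  0.0148] rot [ 0.0009 -0.1035 -0.0019]
```

>>> apply_moves(
  linear=[
    [-0.001,0,0.004],
    [-0.002,0,0.008],
    [-0.0032,0,0.0121],
    [-0.0032,0,0.014],
    [-0.0032,0,0.014],
    [-0.0032,0,0.014],
    [-0.0032,0,0.014],
    [-0.0032,0,0.014],
  ],
  rotation=[
    [0,-0.02,0],
    [0,-0.045,0],
    [0,-0.069,0],
    [0,-0.09,0],
    [0,-0.09,0],
    [0,-0.09,0],
    [0,-0.09,0],
    [0,-0.09,0],
  ],
  grip=[0.1,0.1,0.1,0.1,0.1,0.3,0.5,0.6],
)

```text
t: 48.0
tool_pos: [0.624, -0.0042, 0.0906]
ee_rot: [0.992, -0.029, 0.126, 0.003]
wrist_force: [-0.5, 0.1, -0.1]
grip_width: 0.0513
grip_force: 0.0
```

>>> apply_moves(
  linear=[
    [0,0,0],
    [0,0,-0.02],
    [0,0,-0.06],
    [0,0,-0.11],
    [0,0,-0.17],
    [-0.02,0,-0.23],
    [-0.04,0,-0.28],
    [-0.04,0,-0.28],
  ],
  rotation=[
    [0,0,0],
    [0,0,0],
    [0,0,0],
    [0,0,0],
    [0,-0.1,0],
    [0,-0.2,0],
    [0,-0.3,0],
    [0,-0.4,0],
  ],
  grip=[0.6,0.6,0.6,0.6,0.6,0.7,0.8,0.9],
)

```text
t: 49.0
tool_pos: [0.5585, -0.0004, 0.2504]
ee_rot: [0.999, -0.029, 0.028, 0.0]
wrist_force: [0.9, -0.5, 0.3]
grip_width: 0.0769
grip_force: 0.0
```

Run:
```python
from h import *
s=arm.get_state();p,r=st();print(p,s['q'].round(2))
im=arm.get_image('top');c=cam('top')
for b in rollers(im,c):print(b)
go([.43,-.392,.20],pose(-12.5,-12))
```

```text
[ 5.58542678e-01 -4.09281163e-04  2.50436984e-01] [ 0.01  0.25 -0.08  1.8   0.03  1.04 -1.71]
([201.9, 171.2], 81, [0.579, 0.173, 0.03])
([32.4, 235.6], 137, [0.376, 0.699, 0.03])
([387.2, 192.5], 62, [0.511, -0.413, 0.03])
([8.5, 196.1], 62, [0.5, 0.78, 0.03])
([45.9, 222.9], 49, [0.415, 0.659, 0.03])
([376.5, 246.5], 65, [0.342, -0.375, 0.03])
lin [-0.1804  0.6641  0.072 ] rot [ 0.0231 -0.5223  0.3192]
```

>>> apply_moves(
  linear=[
    [-0.03,0.07,-0.02],
    [-0.06,0.16,-0.02],
    [-0.08,0.25,-0.01],
    [-0.1,0.34,0],
    [-0.12,0.43,0.01],
    [-0.14,0.52,0.03],
    [-0.16,0.6,0.05],
    [-0.18,0.664,0.072],
  ],
  rotation=[
    [0,-0.05,0.04],
    [0,-0.1,0.08],
    [0.005,-0.18,0.12],
    [0.01,-0.25,0.16],
    [0.015,-0.32,0.2],
    [0.02,-0.4,0.25],
    [0.023,-0.47,0.3],
    [0.023,-0.522,0.319],
  ],
  grip=[0.9,0.9,0.9,0.9,0.9,0.9,0.9,0.9],
)

```text
t: 50.05
tool_pos: [0.4291, -0.3939, 0.1977]
ee_rot: [0.989, -0.109, -0.103, -0.011]
wrist_force: [0.3, 0.7, 0.4]
grip_width: 0.077
grip_force: 0.0
```

Run:
```python
from h import *
wlook(.430,-.396,-12.7,'w10')
go([.427,-.396,.13],pose(-12.7,-20))
```

```text
[ 0.42907165 -0.39386027  0.19770508] [ 0.52  0.48  0.17  1.62  0.01  1.23 -1.12]
[([262.0, 38.0], [240, 27, 44, 23, 852]), ([259.0, 214.0], [243, 197, 33, 26, 527]), ([254.0, 342.0], [0, 248, 512, 136, 32255])]
[258.  37.]
[257. 216.]
lin [ 0.0603 -0.0052  0.3037] rot [ 0.0022 -0.971  -0.0062]
lin [ 0.0242 -0.0037  0.1069] rot [ 0.0032 -0.2729 -0.0057]
```

>>> apply_moves(
  linear=[
    [0.01,0,0.05],
    [0.02,0,0.1],
    [0.03,0,0.15],
    [0.04,0,0.2],
    [0.05,0,0.25],
    [0.057,0,0.29],
    [0.0605,0,0.304],
    [0.0605,0,0.304],
  ],
  rotation=[
    [0,-0.2,0],
    [0,-0.4,0],
    [0,-0.6,0],
    [0,-0.75,0],
    [0,-0.9,0],
    [0,-0.97,0],
    [0,-0.97,0],
    [0,-0.97,0],
  ],
  grip=[0.9,0.9,0.9,0.9,0.9,0.9,0.9,0.9],
)

```text
t: 51.1
tool_pos: [0.4278, -0.3917, 0.0123]
ee_rot: [0.935, -0.103, -0.337, -0.037]
wrist_force: [0.1, -0.6, 0.9]
grip_width: 0.0772
grip_force: 0.0
```

>>> apply_moves(
  linear=[
    [0,0,0],
    [0,0,0],
    [0,0,0],
    [0,0,0],
    [0,0,0],
    [0,0,0],
    [0,0,0],
    [0,0,0],
  ],
  rotation=[
    [0,0,0],
    [0,0,0],
    [0,0,0],
    [0,0,0],
    [0,0,0],
    [0,0,0],
    [0,0,0],
    [0,0,0],
  ],
  grip=[0.7,0.5,0.3,0.1,0.1,0.1,0.1,0.1],
)

```text
t: 52.1
tool_pos: [0.4281, -0.3922, 0.0129]
ee_rot: [0.935, -0.103, -0.337, -0.036]
wrist_force: [1.3, -1.9, 8.6]
grip_width: 0.0269
grip_force: 69.6
```

Run:
```python
from h import *
s=arm.get_state();p,r=st();print(p,s['q'].round(2),s['wrist_force'],r.as_matrix().round(3).tolist())
go([.45,-.33,.24],pose(-9,-15))
```

```text
[ 0.42814811 -0.392184    0.01293121] [ 0.45  0.98  0.19  1.36  0.09  1.46 -1.21] [ 1.34967432 -1.93579345  8.58539555] [[0.751, -0.216, -0.623], [-0.167, -0.976, 0.137], [-0.638, 0.001, -0.77]]
lin [-0.2315 -0.1086 -0.2998] rot [-0.0544  0.8605 -0.1105]
```

>>> apply_moves(
  linear=[
    [-0.03,0,-0.036],
    [-0.08,0.0,-0.095],
    [-0.13,-0.03,-0.16],
    [-0.17,-0.06,-0.22],
    [-0.21,-0.09,-0.27],
    [-0.23,-0.108,-0.3],
    [-0.23,-0.108,-0.3],
    [-0.23,-0.108,-0.3],
  ],
  rotation=[
    [0,0,0],
    [0,0.1,0],
    [-0.01,0.25,-0.03],
    [-0.03,0.4,-0.06],
    [-0.04,0.55,-0.09],
    [-0.054,0.7,-0.11],
    [-0.054,0.86,-0.11],
    [-0.054,0.86,-0.11],
  ],
  grip=[0.1,0.1,0.1,0.1,0.1,0.1,0.1,0.1],
)

```text
t: 53.1
tool_pos: [0.4498, -0.3303, 0.2396]
ee_rot: [0.988, -0.078, -0.13, -0.011]
wrist_force: [-0.0, -0.3, -2.0]
grip_width: 0.027
grip_force: 69.2
```

Run:
```python
from h import *
s=arm.get_state();p,r=st();print(p,s['q'].round(2),s['wrist_force'],s['grip_width'])
P,Q=tcp2(-.053,.10,-.135,57,tilt=39.6,h=.0066,a=.097)
P2=P-RS.apply([.09,0,-.06]);print(P2);go(P2,lean(5))
im=arm.get_image('top');c=cam('top');cv2.imwrite('pics/t11.png',im)
for b in rollers(im,c):print(b)
```

```text
[ 0.44980649 -0.33027559  0.23955259] [ 0.41  0.43  0.16  1.61  0.04  1.35 -1.18] [-0.03998405 -0.32243439 -2.04911144] 0.026989016513085815
[ 0.52748741 -0.09032611  0.23505306]
lin [ 0.0647 -0.4153 -0.0092] rot [-0.019   0.6974 -0.1978]
([201.9, 171.1], 80, [0.579, 0.173, 0.03])
([229.6, 174.8], 67, [0.567, 0.085, 0.03])
([257.0, 176.6], 72, [0.561, -0.002, 0.03])
([32.4, 235.7], 146, [0.376, 0.699, 0.03])
([8.4, 196.1], 63, [0.5, 0.78, 0.03])
([463.7, 234.8], 27, [0.378, -0.649, 0.03])
```

Three feet show evenly spaced in the stand, at cols 202, 230 and 257. On to the last one.

>>> apply_moves(
  linear=[
    [0.01,-0.06,-0.005],
    [0.02,-0.14,-0.008],
    [0.03,-0.22,-0.009],
    [0.045,-0.3,-0.009],
    [0.06,-0.37,-0.009],
    [0.065,-0.415,-0.009],
    [0.065,-0.415,-0.009],
    [0.065,-0.415,-0.009],
  ],
  rotation=[
    [0,0.1,-0.03],
    [0,0.2,-0.06],
    [-0.005,0.35,-0.1],
    [-0.01,0.5,-0.15],
    [-0.019,0.65,-0.19],
    [-0.019,0.697,-0.198],
    [-0.019,0.697,-0.198],
    [-0.019,0.697,-0.198],
  ],
  grip=[0.1,0.1,0.1,0.1,0.1,0.1,0.1,0.1],
)

```text
t: 54.15
tool_pos: [0.528, -0.091, 0.2334]
ee_rot: [0.999, -0.029, 0.042, 0.001]
wrist_force: [0.7, -0.2, -2.7]
grip_width: 0.027
grip_force: 69.4
```

```bash
python3 -c "from h import *;plan(-.135,.0066,.097,39.6)"
```

```text
[ 0.528  -0.091   0.2334] q [ 0.12  0.21 -0.    1.89 -0.    0.95 -1.51] F [ 0.7 -0.2 -2.7] 54.15
lin [ 0.1404 -0.001   0.1093] rot [-4.000e-04  4.401e-01  1.100e-03]
lin [ 0.1306 -0.001   0.2256] rot [-4.000e-04  4.401e-01  1.100e-03]
lin [ 0.1296 -0.001   0.2396] rot [-0.0004  0.3702  0.0011]
lin [ 0.1307 -0.001   0.2422] rot [-0.0004  0.3353  0.0011]
```

>>> apply_moves(
  linear=[
    [0.02,0,0.0],
    [0.06,-0.001,0.03],
    [0.1,-0.001,0.07],
    [0.1404,-0.001,0.1093],
    [0.138,-0.001,0.14],
    [0.135,-0.001,0.175],
    [0.132,-0.001,0.21],
    [0.1306,-0.001,0.2256],
  ],
  rotation=[
    [0,0.15,0],
    [0,0.3,0],
    [0,0.44,0],
    [0,0.44,0],
    [0,0.44,0],
    [0,0.44,0],
    [0,0.44,0],
    [0,0.44,0],
  ],
  grip=[0.1,0.1,0.1,0.1,0.1,0.1,0.1,0.1],
)

```text
t: 55.15
tool_pos: [0.617, -0.096, 0.1041]
ee_rot: [0.988, -0.03, 0.151, 0.004]
wrist_force: [-0.1, 0.0, -2.0]
grip_width: 0.0265
grip_force: 69.4
```

```bash
python3 -c "from h import *;plan(-.135,.0066,.097,39.6)"
```

```text
[ 0.617  -0.096   0.1041] q [ 0.12  0.44 -0.01  1.96 -0.02  0.44 -1.5 ] F [-0.1  0.  -2. ] 55.15
lin [ 0.0357 -0.0006 -0.1127] rot [-0.0001  0.0013 -0.0007]
lin [ 0.0009 -0.0006 -0.0013] rot [-0.0001  0.0013 -0.0007]
lin [-0.0031 -0.0006  0.0122] rot [-0.0001 -0.0685 -0.0007]
lin [-0.0027 -0.0006  0.015 ] rot [-1.000e-04 -1.034e-01 -7.000e-04]
```

>>> apply_moves(
  linear=[
    [-0.001,0,0.004],
    [-0.002,0,0.008],
    [-0.003,0,0.0122],
    [-0.0028,0,0.0142],
    [-0.0028,0,0.0142],
    [-0.0028,0,0.0142],
    [-0.0028,0,0.0142],
    [-0.0028,0,0.0142],
  ],
  rotation=[
    [0,-0.02,0],
    [0,-0.045,0],
    [0,-0.069,0],
    [0,-0.09,0],
    [0,-0.09,0],
    [0,-0.09,0],
    [0,-0.09,0],
    [0,-0.09,0],
  ],
  grip=[0.1,0.1,0.1,0.1,0.1,0.3,0.5,0.6],
)

```text
t: 56.15
tool_pos: [0.6188, -0.095, 0.0973]
ee_rot: [0.991, -0.029, 0.13, 0.004]
wrist_force: [0.2, -0.2, 0.3]
grip_width: 0.0514
grip_force: 0.0
```

>>> apply_moves(
  linear=[
    [0,0,0],
    [0,0,-0.02],
    [0,0,-0.06],
    [0,0,-0.11],
    [0,0,-0.17],
    [-0.02,0,-0.23],
    [-0.04,0,-0.28],
    [-0.04,0,-0.28],
  ],
  rotation=[
    [0,0,0],
    [0,0,0],
    [0,0,0],
    [0,0,0],
    [0,-0.1,0],
    [0,-0.2,0],
    [0,-0.3,0],
    [0,-0.4,0],
  ],
  grip=[0.6,0.6,0.6,0.6,0.6,0.7,0.8,0.9],
)

```text
t: 57.15
tool_pos: [0.5521, -0.0914, 0.2567]
ee_rot: [0.999, -0.029, 0.032, 0.001]
wrist_force: [0.6, 0.4, -0.6]
grip_width: 0.0769
grip_force: 0.0
```

>>> apply_moves(
  linear=[
    [-0.05,0.08,0],
    [-0.1,0.16,0],
    [-0.15,0.24,0],
    [-0.18,0.32,0],
    [-0.2,0.4,0],
    [-0.2,0.48,0],
    [-0.2,0.52,0],
    [-0.2,0.52,0],
  ],
  rotation=[
    [0,0,0],
    [0,0,0.05],
    [0,0,0.1],
    [0,0,0.1],
    [0,0,0.1],
    [0,0,0.1],
    [0,0,0.1],
    [0,0,0.1],
  ],
  grip=[0.9,0.9,0.9,0.9,0.9,0.9,0.9,0.9],
)

```text
t: 58.15
tool_pos: [0.4137, -0.3971, 0.2463]
ee_rot: [0.998, -0.055, 0.03, 0.0]
wrist_force: [0.9, 1.2, -0.4]
grip_width: 0.0768
grip_force: 0.0
```

Run:
```python
from h import *
s=arm.get_state();p,r=st();print(p,s['t'])
im=arm.get_image('top');c=cam('top');w=arm.get_image('scene')
a=cv2.resize(im[105:255,165:315],(400,400),interpolation=2)
b=cv2.resize(w[130:320,140:330],(400,400),interpolation=2)
cv2.imwrite('pics/fin.png',np.hstack([a,b]))
for y in(.135,.045,-.045,-.135):
    for x,z in((.056,.177),(-.056,.023)):print(y,proj(O+RS.apply([x,y,z]),c).round(1))
m=(im.max(2)<45).astype(np.uint8);n,l,q,ce=cv2.connectedComponentsWithStats(m)
print([(ce[i].round(0).tolist(),q[i].tolist()) for i in range(1,n) if q[i,4]>20 and 110<ce[i][1]<182 and 150<ce[i][0]<320])
```

```text
[ 0.41367766 -0.39705515  0.24626903] 58.15
0.135 [195.5 124.9]
0.135 [200.7 172.4]
0.045 [227.6 126.8]
0.045 [228.9 174.1]
-0.045 [259.8 128.7]
-0.045 [257.1 175.7]
-0.135 [292.  130.6]
-0.135 [285.3 177.4]
[([196.0, 128.0], [189, 122, 15, 23, 159]), ([228.0, 130.0], [222, 124, 13, 13, 144]), ([259.0, 132.0], [253, 126, 13, 13, 141]), ([291.0, 134.0], [286, 128, 13, 13, 135]), ([232.0, 152.0], [232, 142, 2, 21, 22]), ([202.0, 171.0], [195, 156, 13, 22, 90]), ([229.0, 175.0], [223, 168, 12, 11, 71]), ([257.0, 177.0], [251, 170, 12, 11, 75]), ([285.0, 178.0], [280, 171, 11, 12, 77])]
```

View pics/fin.png

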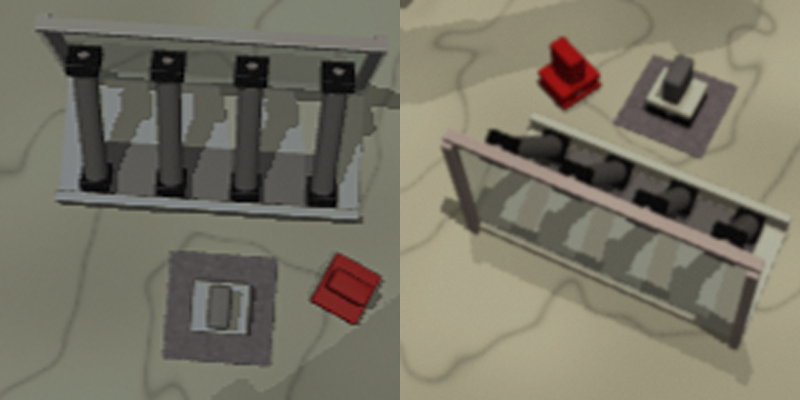

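All four rollers lean evenly in the stand (top blocks at cols 196, 228, 259 and 291, feet as predicted). The wiper is upright in the middle of its mat.

```bash
python3 -c "from cell import arm;print(arm.job_done())"
```

```text
the job is handed in; nothing more can be done
None
```

The job is handed in: I wiped the strip left to right in one steady pass, put the wiper back upright in the middle of its mat, and leaned all four rollers square and evenly spaced on the stand, leaving the bottle, jar and carton untouched.

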